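# Load the whitening recess with yellowed joystick handles

### The arm

A 7-joint arm with a two-finger parallel gripper is mounted at the origin on the work surface. World frame = base frame: x ahead of the robot, y to its left, z up, the work surface at z = 0. Lengths are in m, angles in rad, forces in N, time in s.
With the tool pointing down it reaches from about 0.4 to 0.875 m from the base axis. Payload 4.4 kg.
Tool frame: the origin (TCP) lies on the centre line of the jaws, within the pads' length; the fingertips stand ctrl.tips_ahead ahead of it and the grasp point (between the pads) lies 2 mm behind it (ctrl.tips_ahead is the distance from the TCP to the fingertips, in m); y points along the fingers, z is the direction in which the jaws open and shut, and the axes are right-handed (so a half turn about y gives the same grasp; the last joint's range is limited). The gripper opens to 85 mm and grips with 20 to 120 N. Pads are 22 mm wide; open, the fingers measure 114 mm over their backs; the gripper's body (76 mm by 85 mm) begins 54 mm behind the grasp point. The pads swing forward as they close: fully open they stand 13 mm farther back than shut.
Start: joints at [1.173, 0.628, 0.038, 1.517, -0.027, 0.996, -0.02], TCP at [0.212, -0.615, 0.248] pointing down, gripper open.
Joint ranges: [-3.06, 3.06], [-0.37, 2.12], [-1.25, 1.32], [0.18, 2.47], [-1.1, 4.24], [0.23, 1.98], [-2.94, 2.94]. Speed limits (rad/s): [2.57, 2.57, 3.14, 3.14, 3.14, 3.14, 3.14].

### API

Orientations are given as [roll, pitch, yaw] about the fixed x, y, z axes, in that order (R = Rz(yaw) Ry(pitch) Rx(roll)).
In Python, from rig import ctrl gives the robot as it stands.
- The arm moves only by the tool drive_tool, never from a script. Its arguments are lists of equal length, an entry for each row: "turn": the turn, a rotation vector about the tool's x, y, z in units of 2 pi rad (1.0 is 2 pi rad), a list of three; "slide": the shift along the tool's x, y, z in units of 0.5 m (1.0 is 0.5 m), a list of three; "jaw": the gripper's target within -1 to 1 (shut at 1, half-way at 0, fully open at -1). In form: {"turn": [[ax, ay, az], ...], "slide": [[dx, dy, dz], ...], "jaw": [jaw, ...]}. A call has 1 to 12 rows; each row shifts and turns the commanded pose from where the row before left it, along the tool's axes as they then stand; what a row does not reach is not made up. A row lasts 1/12 s, in which the tool goes at most 41.7 mm and 7.16 degrees, less where a joint would pass 70% of its speed; a pose out of reach is approached as far as the arm can. A call with a number of a shift or a turn outside -1 to 1 is refused whole. A call with a gripper value outside its range is refused whole. The fingers move at their own pace and stop on an object; "force" is the grip in N (left out, the last holds). Time passes only in rows, so rows that do not move let the fingers close. It gives the time, the measured TCP pose, the force and the opening at its end, in the units of the state.
- ctrl.get_obs(): the state, without advancing time (a new reading comes with each control period).
- ctrl.capture(name): name is "scene" or "top" or "wrist"; returns the picture (400x640x3 uint8, blue, green, red); there is no depth.
- ctrl.camera_params(name): a dict with "K" (3x3 intrinsics, pixels), "k1" (the pictures are not rectified: a ray, as slopes to the right and down, at radius r is drawn at 1 + k1 r^2 times it, then the intrinsics apply), "world_from_camera" (4x4, takes a point from camera to world coordinates); the wrist camera has in their place "mount" (4x4, takes a point from camera to tool coordinates, whose origin is the TCP and whose axes are the tool frame's). Camera axes: x right, y down, z forward; pixel columns grow to the right and rows downward; lengths in m; the calibration is good to about 2 mm. A picture is of the moment at which its call begins: read the wrist's pose just before it. camera_params takes no time and is no camera call.
- ctrl.job_done(): hands the job in, once; it reports no verdict.
Trained networks look in the newest picture that a camera, given by its name, has taken for a name from the list of things; names that differ only in an ending like _2 or _b are one class to them, and where a whole thing is asked for, a point or a joint stands for the part that bears it (a point fixed in the world has none). Each returns a list of dicts, best first, with "conf" (0 to 1); they miss things now and then, are a little off and sometimes report something else, mostly with a low value. They report only what shows in the picture. A call takes as long as a camera call.
- ctrl.outline_of(query, camera): "region" (400x640 bool, what is visible of it).
- ctrl.mark_of(query, camera): "location" ([x, y, z] in m, in the coordinates of the camera as it stood for that picture, good to about 4 mm: a listed point, or the origin of a listed thing).
The state is a dict: "time_s": time; "qpos": joint angles; "joint_velocities": joint speeds; "effort": joint torques, N m; "tcp_pos": TCP position; "orientation": TCP orientation; "wrist_force": force on the tool from outside, world axes, zero at the start; "torque": the same for the moment, N m; "grip_width": opening from 0.0 (shut) to 1.0 (fully open).
Only numpy, scipy, OpenCV 4.12 (cv2) and the standard library are available. Lean on these libraries where they do the work, as an engineer would, in place of code of your own. Each camera call takes 0.05 s, during which the arm holds its last target. There are 200 camera calls.

### The job

Put the yellowed joystick handles in for whitening: draw the bolt, open the flap fully (it stays up) and stand all the handles that are on the counter upright on the recess floor, each turned so that its yellowed side squarely faces the ultraviolet tube. Then shut the flap, push the bolt fully home again and press the green start button. Leave the other things on the counter where they are.

Things in the scene. Friction and masses are not known exactly. Their poses are not given: they have to be found in the camera images.
- well: the whitening recess: a fixed open-topped painted steel well on the counter, 318 x 158 mm outside, 100 mm high, walls 4 mm; origin under its centre. x runs along its long side, roughly away from the robot (turned up to about 10 degrees), y to the hinge and lamp side, z up. On its -y side is a 45 mm high, 86 mm wide deck with the bolt (pedestal 106 mm high) and the start button
- well_floor (a point): centre of the recess's inside floor, 6 mm above the counter, axes as well. The floor is 310 (x) by 150 mm (y); the part clear of the lamp runs from y = -75 to +50 mm, room for one row of three handles along x
- lamp (a point): middle of the violet ultraviolet tube inside the recess: 260 mm long, 16 mm thick, lying along the recess's x axis close to the hinge-side wall, 58 mm to +y of well_floor and 55 mm above the counter; axes as well
- flap (a joint): white metal flap that covers the recess, 318 x 160 x 4 mm, hinged along the top of the +y wall: rad, 0 = shut flat on the rim, grows as it opens upward, stops at 1.85. A stiff friction hinge: it stays wherever it is left; moving it takes about 4 N at the tab. Shut, its top is 104 mm above the counter
- flap_hinge (a point): middle of the flap's hinge line (102 mm above the counter); the line runs along well_floor's x axis
- flap_tab (a point): grip point on the black pull tab that sticks out from the middle of the flap's free edge in the plane of the flap: the tab is 30 mm wide (along the hinge line), 12 mm thick, and reaches from 162 to 210 mm from the hinge line; this point is 195 mm from the hinge line, in mid-thickness. Shut, the tab stands out level to -y with 51 mm of free height over the deck
- bolt (a joint): slide bolt that locks the flap, m: 0 = fully home (its round nose reaches 18 mm over the flap's edge, 3 mm above it: the flap cannot lift), grows as it is drawn away from the flap along the -y direction of well_floor, stops at 0.030 (fully drawn; from 0.020 the flap is free). Friction about 2.5 N, stays where left. The flap can shut only while it is drawn; shut the flap flat or the bolt jams on its edge
- bolt_knob (a point): middle of the bolt's red upright knob: 16 mm thick, 28 mm tall; 130 mm above the counter, moves with the bolt. It stands 90 mm to -x of the tab
- start (a joint): green start push button of the lamp, m: 0 = out, 0.006 = fully pressed (about 5 N, springs back; starts from 0.004)
- start_top (a point): centre of the top face of the green start button, 30 mm across, facing up, 88 mm above the counter on a grey switch box; pressed straight down
- handle1_mid (a point): cream plastic joystick handle shell, 110 g, upright: barrel 36 mm across on a 54 mm wide, 10 mm high foot flange, 80 mm tall in all. This point is on its axis, 40 mm above its underside; z up along the axis, x to its sun-yellowed side (amber patch on that side of barrel and flange; amber half of the top face). May be absent
- handle2_mid (a point): cream plastic joystick handle shell, 110 g, upright: barrel 36 mm across on a 54 mm wide, 10 mm high foot flange, 80 mm tall in all. This point is on its axis, 40 mm above its underside; z up along the axis, x to its sun-yellowed side (amber patch on that side of barrel and flange; amber half of the top face). May be absent
- handle3_mid (a point): cream plastic joystick handle shell, 110 g, upright: barrel 36 mm across on a 54 mm wide, 10 mm high foot flange, 80 mm tall in all. This point is on its axis, 40 mm above its underside; z up along the axis, x to its sun-yellowed side (amber patch on that side of barrel and flange; amber half of the top face). May be absent
- handle4_mid (a point): cream plastic joystick handle shell, 110 g, upright: barrel 36 mm across on a 54 mm wide, 10 mm high foot flange, 80 mm tall in all. This point is on its axis, 40 mm above its underside; z up along the axis, x to its sun-yellowed side (amber patch on that side of barrel and flange; amber half of the top face). May be absent
- controller_mid (a point): purple game controller shell, about 85 x 160 x 33 mm, lying on the counter, centre; leave alone
- slot_cover_mid (a point): chrome cartridge slot cover, 50 x 120 x 18 mm, lying on the counter, centre; leave alone
- vise_mid (a point): black plastic mini vise, base 90 mm across, 92 mm tall, centre half-way up; leave alone
- cleaner_cup_mid (a point): orange ceramic soldering tip cleaner cup with brass wool, 76 mm across, 55 mm tall, centre; leave alone

How it is judged:
By the outcome, as a careful person would: the job done as asked, in the order asked, and still so for the second after the job is handed in, with the robot touching nothing.
Of handle1, handle2, handle3, handle4 only 2 to 3 are there at a start; the rules pass over those that are not, and their reading is None.
At some moment in a run one of handle1, handle2, handle3, handle4 may be knocked a few centimetres aside while the robot is not near it.
It also fails if it takes over 210 s, if anything falls off the work surface, if the arm or the gripper's body presses on something with over 40 N, if the wrist force passes 120 N, or if a joint passes its speed limit or range.

## Working session

There is one attempt and no reset: what is moved stays moved. The work goes in short steps, Python scripts to look and compute and a tool call to move; the robot and the scene stay as the last step left them, time stands still between calls to the robot, and variables do not carry over. Pictures are saved under pics/ and viewed, about 12 in all and at most 16, crops included, and the job is handed in when it is done.

Besides the shell and the picture viewer there is one more tool, called after ">>>" as a command line: name --argument value ..., lists and objects as JSON in quotes. drive_tool: Moves the arm, as the interface text tells. Shifts and turns lie within -1 to 1; 1 stands for 0.5 m of shift or 2 pi rad of turn. Its arguments: {"type":"object","properties":{"turn":{"type":"array","items":{"type":"array","items":{"type":"number","minimum":-1,"maximum":1}}},"slide":{"type":"array","items":{"type":"array","items":{"type":"number","minimum":-1,"maximum":1}}},"jaw":{"type":"array","items":{"type":"number"}},"force":{"type":"number"}},"required":["turn","slide","jaw"]}

```bash
ls; mkdir -p pics; cat > h.py <<'E'
import numpy as np, cv2
from scipy.spatial.transform import Rotation as R
from rig import ctrl
def pose():
    o=ctrl.get_obs(); T=np.eye(4); T[:3,:3]=R.from_euler('xyz',o['orientation']).as_matrix(); T[:3,3]=o['tcp_pos']; return T
def camT(c):
    p=ctrl.camera_params(c)
    return pose()@np.array(p['mount']) if c=='wrist' else np.array(p['world_from_camera'])
def shot(c,name=None):
    T=camT(c); im=ctrl.capture(c)
    if name: cv2.imwrite(f'pics/{name}.png',im)
    return T,im
def mark(q,c,T,n=1):
    return [(round(d['conf'],2),np.round((T@np.r_[d['location'],1])[:3],4)) for d in ctrl.mark_of(q,c)[:n]]
def ray(c,T,uv):
    p=ctrl.camera_params(c);K=np.array(p['K']);k=p['k1']
    s=np.array([(uv[0]-K[0,2])/K[0,0],(uv[1]-K[1,2])/K[1,1]]);x=s.copy()
    for _ in range(20): x=s/(1+k*(x@x))
    return T[:3,3],T[:3,:3]@np.r_[x,1]
def atz(c,T,uv,z):
    o,d=ray(c,T,uv); return o+d*(z-o[2])/d[2]
def proj(c,T,P):
    p=ctrl.camera_params(c);K=np.array(p['K']);q=np.linalg.inv(T)@np.r_[P,1];x=q[:2]/q[2];x=x*(1+p['k1']*(x@x))
    return K[:2,:2]@x+K[:2,2]
def go(P,Rm=None):
    """print tool-frame slide (units 0.5) and turn (units 2pi) to reach P,Rm"""
    T=pose(); d=T[:3,:3].T@(np.array(P)-T[:3,3]); print('slide',np.round(d/.5,4),'mm',np.round(d*1e3,1))
    if Rm is not None: print('turn',np.round(R.from_matrix(T[:3,:3].T@Rm).as_rotvec()/2/np.pi,4))
E
python3 - <<'E'
from h import *
o=ctrl.get_obs(); print(o, ctrl.tips_ahead); print(np.round(pose(),3))
T,im=shot('top','t1')
for q in ['well','flap_tab','flap_hinge','bolt_knob','start_top','lamp','well_floor','handle1_mid','controller_mid','slot_cover_mid','vise_mid','cleaner_cup_mid']:
    print(q,mark(q,'top',T,4))
T,im2=shot('scene','s1')
for q in ['well','flap_tab','flap_hinge','bolt_knob','start_top','handle1_mid']: print('s',q,mark(q,'scene',T,4))
E
```

```text
pics
{'time_s': 0.0, 'qpos': array([ 1.17321411,  0.62930768,  0.03843621,  1.51837782, -0.0269667 ,
        0.99630242, -0.02001274]), 'joint_velocities': array([-0.0008662 ,  0.00084682, -0.00066606, -0.00024931, -0.00035316,
       -0.00069034,  0.00158825]), 'effort': array([ 6.64982163e-04, -5.63394821e+01,  1.22594163e+00, -1.93444902e+01,
        1.09511154e-02,  1.03374981e-02, -1.38521344e-05]), 'tcp_pos': array([ 0.2115514 , -0.6139799 ,  0.24741074]), 'orientation': array([-1.57267316e+00, -4.76064388e-05, -2.80980058e+00]), 'wrist_force': array([ 0.33983787, -0.76858156,  0.00377628]), 'torque': array([-0.05823768, -0.05116713,  0.00353399]), 'grip_width': 1.001833741304654} 0.017
[[-0.945 -0.001  0.326  0.212]
 [-0.326  0.002 -0.945 -0.614]
 [ 0.    -1.    -0.002  0.247]
 [ 0.     0.     0.     1.   ]]
well [(0.68, array([ 0.4593, -0.2054,  0.0365])), (0.58, array([0.5786, 0.0994, 0.0026]))]
flap_tab [(0.61, array([ 0.595 , -0.0175,  0.1008]))]
flap_hinge [(0.58, array([0.5718, 0.1792, 0.1028]))]
bolt_knob [(0.61, array([ 0.5079, -0.0353,  0.1303]))]
start_top [(0.7, array([ 0.5923, -0.0171,  0.1006])), (0.56, array([ 0.6875, -0.0103,  0.0936]))]
lamp [(0.29, array([0.4854, 0.3877, 0.0238]))]
well_floor []
handle1_mid [(0.58, array([ 0.5609, -0.2153,  0.0407]))]
controller_mid [(0.72, array([ 0.764 , -0.1465,  0.012 ]))]
slot_cover_mid [(0.71, array([ 0.5387, -0.355 ,  0.0378])), (0.57, array([ 0.6278, -0.4754,  0.0104]))]
vise_mid [(0.65, array([ 0.7008, -0.3307,  0.0431]))]
cleaner_cup_mid [(0.89, array([0.4842, 0.3902, 0.0266]))]
s well [(0.64, array([0.5788, 0.1021, 0.0022]))]
s flap_tab [(0.75, array([ 0.6802, -0.0116,  0.0914]))]
s flap_hinge [(0.95, array([0.5735, 0.1808, 0.0987]))]
s bolt_knob [(0.46, array([ 0.4979, -0.0343,  0.1292]))]
s start_top [(0.67, array([ 0.6799, -0.0141,  0.0903]))]
s handle1_mid [(0.86, array([ 0.5593, -0.2169,  0.0416])), (0.64, array([ 0.4987, -0.0346,  0.1303]))]
```

View pics/t1.png

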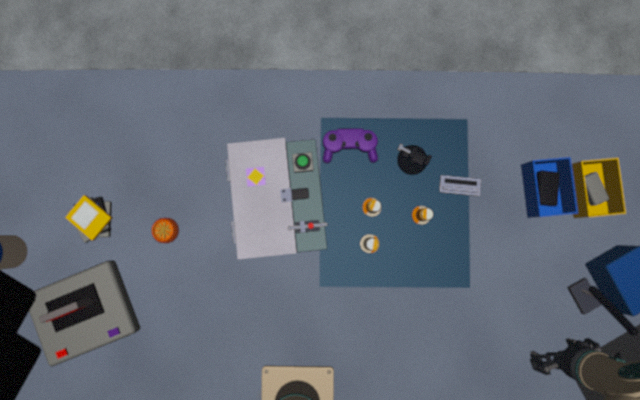

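View pics/s1.png

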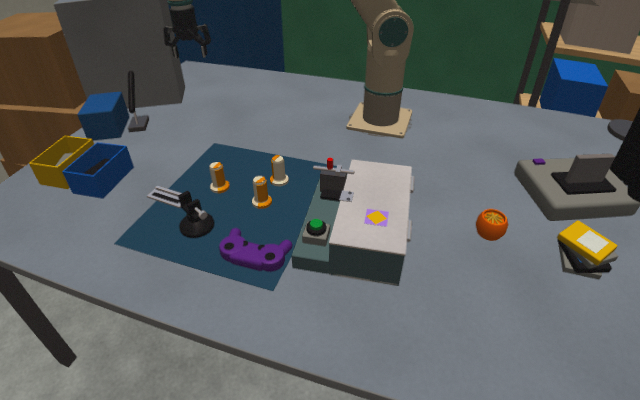

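The top view shows three upright handles at about (371,207), (422,215) and (370,243). The flap is shut, with the bolt knob at about (310,226), the tab at (300,194) and the start button at (303,161). Next I refine the well pose.

```bash
python3 - <<'E'
from h import *
from scipy.optimize import least_squares
res={}
for c in ['top','scene']:
    T,im=shot(c)
    o=ctrl.outline_of('flap',c); print(c,[ (d['conf'],d['region'].sum()) for d in o[:3]])
    m=o[0]['region'].astype(np.uint8)
    cn=max(cv2.findContours(m,cv2.RETR_EXTERNAL,cv2.CHAIN_APPROX_NONE)[0],key=cv2.contourArea)
    pts=np.array([atz(c,T,p[0],.104)[:2] for p in cn])
    def sd(p):  # distance to rectangle in well frame (y -81..79)
        a=p[2]; M=np.array([[np.cos(a),np.sin(a)],[-np.sin(a),np.cos(a)]]); q=(M@(pts-p[:2]).T).T
        q[:,1]+=.001; d=np.abs(q)-[.159,.080]
        out=np.linalg.norm(np.maximum(d,0),axis=1)+np.minimum(d.max(1),0)
        return out
    r=least_squares(sd,[.5786,.1,.117],loss='soft_l1',f_scale=.003); print(c,np.round(r.x,4),np.median(abs(r.fun)))
    print('cup',mark('start_top',c,T,2),mark('bolt_knob',c,T,2))
T,im=shot('top'); cv2.imwrite('pics/c1.png',cv2.resize(im[190:260,350:450],None,fx=7,fy=7,interpolation=2))
E
```

```text
top [(0.96, np.int64(7047))]
top [0.5802 0.1012 0.1181] 0.0014388019647026962
cup [(0.49, array([ 0.6853, -0.0084,  0.093 ]))] [(0.72, array([ 0.5064, -0.0328,  0.128 ])), (0.41, array([ 0.7654, -0.1456,  0.0167]))]
scene [(0.58, np.int64(6376)), (0.15, np.int64(415))]
scene [0.5805 0.0995 0.1148] 0.0017021070088306667
cup [(0.49, array([ 0.6801, -0.0125,  0.0884]))] [(0.7, array([ 0.6826, -0.0117,  0.0911])), (0.69, array([ 0.4977, -0.0333,  0.1295]))]
```

View pics/c1.png

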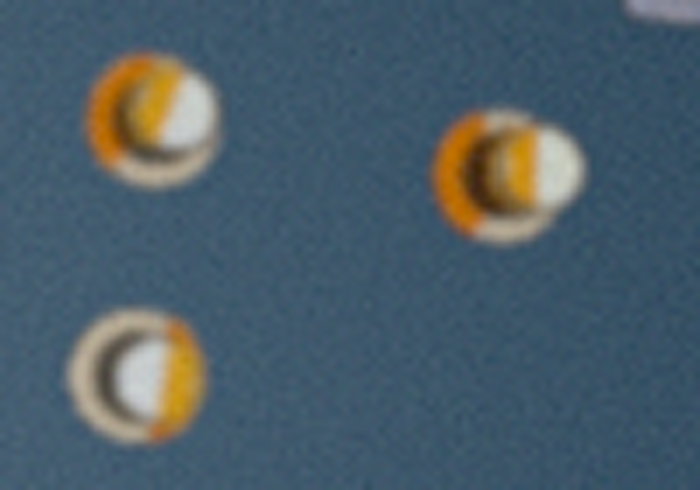

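```bash
cat >> h.py <<'E'
W=np.array([.580,.1005,0]);A=.117
ex=np.array([np.cos(A),np.sin(A),0]);ey=np.array([-np.sin(A),np.cos(A),0]);ez=np.array([0,0,1.])
RW=np.c_[-ex,-ez,-ey]      # jaw along well y
RX=np.c_[ey,-ez,-ex]       # jaw along well x
def w(x,y,z): return W+x*ex+y*ey+z*ez
E
python3 - <<'E'
from h import *
go(w(-.09,-.125,.20),RW)
E
```

```text
slide [-0.933   0.0966 -0.9063] mm [-466.5   48.3 -453.2]
turn [ 0.      0.0342 -0.    ]
```

>>> drive_tool --turn '[[0,0,0],[0,0,0],[0,0,0],[0,0,0],[0,0,0],[0,0,0],[0,0,0],[0,0,0],[0,0,0],[0,0,0],[0,0,0],[0,0,0]]' --slide '[[-0.03,0,-0.03],[-0.055,0,-0.054],[-0.055,0,-0.054],[-0.055,0,-0.054],[-0.055,0,-0.054],[-0.055,0,-0.054],[-0.055,0,-0.054],[-0.055,0,-0.054],[-0.055,0,-0.054],[-0.055,0,-0.054],[-0.055,0,-0.054],[-0.055,0,-0.054]]' --jaw '[0,0,0,0,0,0,0,0,0,0,0,0]'

```text
time_s: 2.45
tcp_pos: [0.411, -0.2145, 0.2487]
orientation: [-1.57, 0.001, -2.81]
wrist_force: [0.4, -0.4, 0.3]
grip_width: 0.497
```

```bash
python3 - <<'E'
from h import *
go(w(-.09,-.125,.20),RW); print(ctrl.get_obs()['qpos'])
T,im=shot('wrist')
print(mark('handle1_mid','wrist',T,5))
E
```

```text
slide [-0.2955  0.0973 -0.2798] mm [-147.8   48.7 -139.9]
turn [-0.0001  0.0342 -0.0001]
[ 4.20999988e-01  3.64338909e-01 -7.04296966e-04  2.01743939e+00
  3.89077183e-04  7.58897265e-01 -8.19156948e-01]
[(0.84, array([ 0.5662, -0.2111,  0.0422]))]
```

>>> drive_tool --turn '[[0,0,0],[0,0,0],[0,0,0],[0,0,0],[0,0,0],[0,0,0],[0,0.0114,0],[0,0.0114,0],[0,0.0114,0],[0,0,0],[0,0,0]]' --slide '[[-0.055,0,-0.054],[-0.055,0,-0.054],[-0.055,0,-0.054],[-0.055,0,-0.05],[-0.05,0,-0.045],[-0.0255,0.0173,-0.0228],[0,0.02,0],[0,0.02,0],[0,0.02,0],[0,0.02,0],[0,0,0]]' --jaw '[0,0,0,0,0,0,0,0,0,0,0]'

```text
time_s: 3.47
tcp_pos: [0.5034, -0.0361, 0.1982]
orientation: [-1.571, -0.003, -3.025]
wrist_force: [-0.1, 0.8, -0.6]
grip_width: 0.502
```

```bash
python3 - <<'E'
from h import *
T,im=shot('wrist','w1')
print(mark('bolt_knob','wrist',T,3),mark('flap_tab','wrist',T,2), w(-.09,-.125,.13),w(0,-.116,.102))
go(w(-.09,-.125,.139),RW); print(proj('wrist',T,w(-.09,-.125,.144)))
print(mark('start_top','wrist',T,3))
E
```

```text
[] [(0.82, array([ 0.5945, -0.014 ,  0.1014]))] [ 0.50520696 -0.03415141  0.13      ] [ 0.59354106 -0.01470694  0.102     ]
slide [-0.0013  0.1222 -0.0037] mm [-0.6 61.1 -1.9]
turn [-0.     -0.     -0.0001]
[310.4405348  230.87153706]
[]
```

View pics/w1.png

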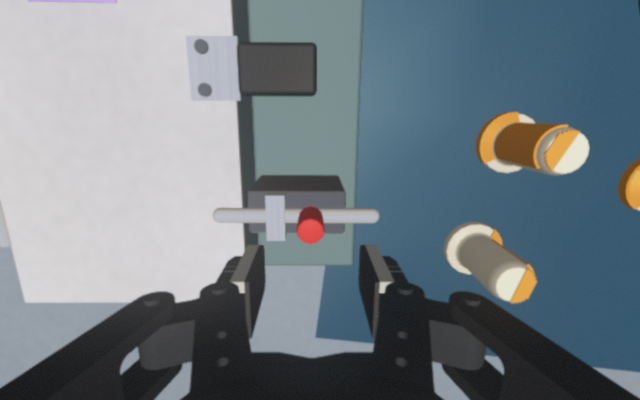

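The knob top shows at (311,232), and my model predicted (310,231), so the well pose holds. A strap sits beside the knob at about (275,217), so I'll grip high.

>>> drive_tool --turn '[[0,0,0],[0,0,0],[0,0,0],[0,0,0],[0,0,0],[0,0,0],[0,0,0],[0,0,0],[0,0,0],[0,0,0]]' --slide '[[-0.001,0.028,-0.0035],[0,0.028,0],[0,0.028,0],[0,0.028,0],[0,0,0],[0,0,0],[0,0,0],[0,0,0],[0,0,0],[0,0,0]]' --jaw '[0,0,0,0,0.9,0.9,0.9,0.9,0.9,0.9]' --force 30

```text
time_s: 4.5
tcp_pos: [0.505, -0.0345, 0.1443]
orientation: [-1.57, 0.001, -3.025]
wrist_force: [-0.0, -1.8, -1.2]
grip_width: 0.171
```

>>> drive_tool --turn '[[0,0,0],[0,0,0],[0,0,0],[0,0,0],[0,0,0],[0,0,0],[0,0,0],[0,0,0]]' --slide '[[0,0,0.01],[0,0,0.01],[0,0,0.01],[0,0,0.01],[0,0,0.01],[0,0,0.008],[0,0,0.004],[0,0,0]]' --jaw '[0.9,0.9,0.9,0.9,0.9,0.9,0.9,0.9]'

```text
time_s: 5.17
tcp_pos: [0.5085, -0.0645, 0.1441]
orientation: [-1.572, 0.0, -3.025]
wrist_force: [-2.8, 3.6, 5.8]
grip_width: 0.172
```

```bash
python3 - <<'E'
from h import *
print(np.round(ctrl.get_obs()['wrist_force'],1)); T=pose(); print(((T[:3,3]-W)@ey))
E
```

```text
[-2.8  3.6  5.8]
-0.1555056898486652
```

>>> drive_tool --turn '[[0,0,0],[0,0,0],[0,0,0],[0,0,0],[0,0,0],[0,0,0],[0,0,0],[0,0,0],[0,0,0]]' --slide '[[0,0,0],[0,0,0],[0,0,0],[0,-0.06,0],[0,-0.06,0],[0,-0.04,0],[-0.06,0,-0.02],[-0.06,0,-0.04],[-0.06,0,-0.02]]' --jaw '[0,0,0,0,0,0,0,0,0]'

```text
time_s: 5.92
tcp_pos: [0.5944, -0.0131, 0.2246]
orientation: [-1.571, 0.002, -3.025]
wrist_force: [1.4, -0.6, 1.2]
grip_width: 0.501
```

```bash
python3 - <<'E'
from h import *
print(ctrl.get_obs()['qpos']); go(w(0,-.116,.18),RX);go(w(0,-.116,.18),RX@np.diag([-1,1,-1]))
T,_=shot('top'); print(mark('bolt_knob','top',T,2),w(-.09,-.155,.13))
E
```

```text
[-0.04002271  0.57302999  0.02380653  1.70676821 -0.01795934  0.86020053
 -1.46215999]
slide [0.0022 0.0891 0.0031] mm [ 1.1 44.6  1.6]
turn [ 3.0e-04  2.5e-01 -2.0e-04]
slide [0.0022 0.0891 0.0031] mm [ 1.1 44.6  1.6]
turn [-2.0e-04 -2.5e-01 -3.0e-04]
[(0.41, array([ 0.5106, -0.0673,  0.1296]))] [ 0.50870896 -0.0639463   0.13      ]
```

>>> drive_tool --turn '[[0,-0.019,0],[0,-0.019,0],[0,-0.019,0],[0,-0.019,0],[0,-0.019,0],[0,-0.019,0],[0,-0.019,0],[0,-0.019,0],[0,-0.019,0],[0,-0.019,0],[0,-0.019,0],[0,-0.019,0]]' --slide '[[0.002,0.01,0.003],[0,0.01,0],[0,0.01,0],[0,0.01,0],[0,0.01,0],[0,0.01,0],[0,0.01,0],[0,0.01,0],[0,0,0],[0,0,0],[0,0,0],[0,0,0]]' --jaw '[0,0,0,0,0,0,0,0,0,0,0,0]'

```text
time_s: 7.02
tcp_pos: [0.5919, -0.0174, 0.1833]
orientation: [-1.571, -0.001, -1.587]
wrist_force: [0.3, -0.5, -0.9]
grip_width: 0.501
```

```bash
sed -i 's/^RX=.*/RX=np.c_[-ey,-ez,ex]/' h.py; python3 - <<'E'
from h import *
print(ctrl.get_obs()['qpos']); go(w(0,-.116,.104),RX)
T,_=shot('wrist','w2'); print(mark('flap_tab','wrist',T,2),w(0,-.116,.102))
E
```

```text
[ 0.21761414  0.64564996 -0.37542214  1.74280516  0.31017283  0.81246498
 -0.32077421]
slide [-0.0056  0.1586  0.0033] mm [-2.8 79.3  1.7]
turn [ 0.0001 -0.0212  0.0002]
[(0.63, array([ 0.5903, -0.0139,  0.1002]))] [ 0.59354106 -0.01470694  0.102     ]
```

View pics/w2.png

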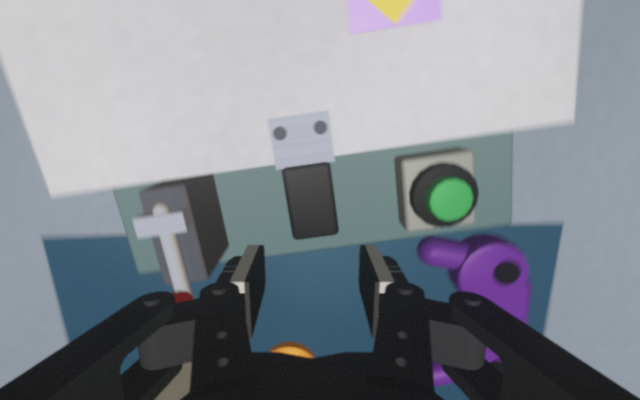

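The tab is centred between the jaws at about (312,200). I descend and grip it by its sides.

>>> drive_tool --turn '[[0,-0.0106,0],[0,-0.0106,0],[0,0,0],[0,0,0],[0,0,0],[0,0,0],[0,0,0],[0,0,0],[0,0,0],[0,0,0],[0,0,0]]' --slide '[[-0.005,0,0.003],[0,0.03,0],[0,0.045,0],[0,0.045,0],[0,0.03,0],[0,0.0136,0],[0,0,0],[0,0,0],[0,0,0],[0,0,0],[0,0,0]]' --jaw '[0,0,0,0,0,0,0,0.9,0.9,0.9,0.9]' --force 30

```text
time_s: 8.03
tcp_pos: [0.5927, -0.014, 0.1023]
orientation: [-1.573, -0.0, -1.46]
wrist_force: [-4.3, -0.8, 0.8]
grip_width: 0.343
```

```bash
python3 - <<'E'
from h import *
T=pose();p=T[:3,3]-W;print(p@ex,p@ey,p[2],ctrl.get_obs()['grip_width'])
p0=np.array([-.116,.102]);h=np.array([.079,.102])
prev=p0
# arc rows in tool frame: x_t=-ey, y_t=-z
for k in range(1,25):
    a=1.87*k/24; q=h+.195*np.array([-np.cos(a),np.sin(a)])
    d=(q-prev)/.5; prev=q; print([round(-d[0],4),round(-d[1],4),0],end=', ')
    if k%12==0: print()
E
```

```text
-0.0007214000445037858 -0.11516015791709634 0.10233960545176575 0.3434171306483538
[np.float64(-0.0012), np.float64(-0.0304), 0], [np.float64(-0.0035), np.float64(-0.0302), 0], [np.float64(-0.0059), np.float64(-0.0298), 0], [np.float64(-0.0082), np.float64(-0.0293), 0], [np.float64(-0.0104), np.float64(-0.0285), 0], [np.float64(-0.0126), np.float64(-0.0276), 0], [np.float64(-0.0147), np.float64(-0.0266), 0], [np.float64(-0.0168), np.float64(-0.0253), 0], [np.float64(-0.0187), np.float64(-0.024), 0], [np.float64(-0.0205), np.float64(-0.0224), 0], [np.float64(-0.0222), np.float64(-0.0208), 0], [np.float64(-0.0237), np.float64(-0.019), 0], 
[np.float64(-0.0251), np.float64(-0.0171), 0], [np.float64(-0.0264), np.float64(-0.0151), 0], [np.float64(-0.0275), np.float64(-0.013), 0], [np.float64(-0.0284), np.float64(-0.0108), 0], [np.float64(-0.0292), np.float64(-0.0085), 0], [np.float64(-0.0297), np.float64(-0.0063), 0], [np.float64(-0.0301), np.float64(-0.0039), 0], [np.float64(-0.0303), np.float64(-0.0016), 0], [np.float64(-0.0304), np.float64(0.0008), 0], [np.float64(-0.0302), np.float64(0.0032), 0], [np.float64(-0.0299), np.float64(0.0055), 0], [np.float64(-0.0294), np.float64(0.0078), 0],
```

>>> drive_tool --turn '[[0,0,0],[0,0,0],[0,0,0],[0,0,0],[0,0,0],[0,0,0],[0,0,0],[0,0,0],[0,0,0],[0,0,0],[0,0,0],[0,0,0]]' --slide '[[-0.0012,-0.0304,0],[-0.0035,-0.0302,0],[-0.0059,-0.0298,0],[-0.0082,-0.0293,0],[-0.0104,-0.0285,0],[-0.0126,-0.0276,0],[-0.0147,-0.0266,0],[-0.0168,-0.0253,0],[-0.0187,-0.024,0],[-0.0205,-0.0224,0],[-0.0222,-0.0208,0],[-0.0237,-0.019,0]]' --jaw '[0.9,0.9,0.9,0.9,0.9,0.9,0.9,0.9,0.9,0.9,0.9,0.9]'

```text
time_s: 9.03
tcp_pos: [0.5837, 0.0649, 0.2593]
orientation: [-1.573, -0.002, -1.46]
wrist_force: [-5.2, -2.0, -6.4]
grip_width: 0.341
```

>>> drive_tool --turn '[[0,0,0],[0,0,0],[0,0,0],[0,0,0],[0,0,0],[0,0,0],[0,0,0],[0,0,0],[0,0,0],[0,0,0],[0,0,0],[0,0,0]]' --slide '[[-0.0251,-0.0171,0],[-0.0264,-0.0151,0],[-0.0275,-0.013,0],[-0.0284,-0.0108,0],[-0.0292,-0.0085,0],[-0.0297,-0.0063,0],[-0.0301,-0.0039,0],[-0.0303,-0.0016,0],[-0.0304,0.0008,0],[-0.0302,0.0032,0],[-0.0299,0.0055,0],[-0.0294,0.0078,0]]' --jaw '[0.9,0.9,0.9,0.9,0.9,0.9,0.9,0.9,0.9,0.9,0.9,0.9]'

```text
time_s: 10.03
tcp_pos: [0.564, 0.2384, 0.29]
orientation: [-1.572, -0.001, -1.459]
wrist_force: [-7.8, -4.2, 1.5]
grip_width: 0.344
```

```bash
python3 - <<'E'
from h import *
T=pose();p=T[:3,3]-W;o=ctrl.get_obs();print(p@ex,p@ey,p[2],o['grip_width'],o['wrist_force'],'ang',np.pi-np.arctan2(p[2]-.102,p@ey-.079),o['qpos'])
T,_=shot('scene','s2')
E
```

```text
0.00018995202373041847 0.138781353052292 0.2899745763818241 0.3439207640891125 [-7.77203731 -4.24945147  1.51981782] ang 1.87871026724053 [-0.16429258  0.5648911  -0.4595902   1.56580839  0.27336648  1.07683176
 -0.58059595]
```

View pics/s2.png

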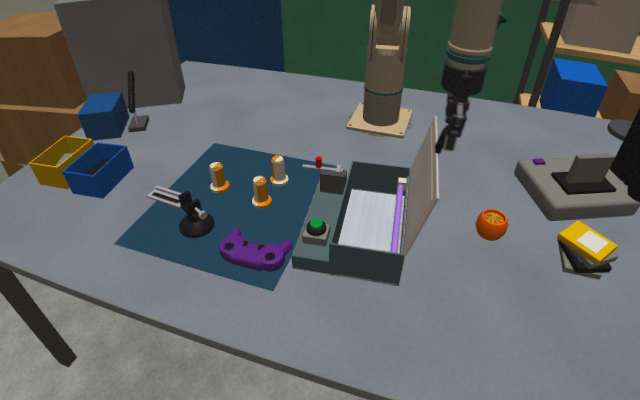

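The scene view shows the flap standing fully open, with the tube and floor visible and the handles where they were. I release the tab and move over to the handles.

>>> drive_tool --turn '[[0,0,0],[0,0,0],[0,0,0],[0,0,0],[0,0,0],[0,0,0],[0,0,0],[0,0,0]]' --slide '[[0,0,0],[0,0,0],[0,0,0],[0,-0.06,0],[0,-0.06,0],[0.05,0,0],[0.07,0,-0.03],[0.07,0,-0.03]]' --jaw '[0,0,0,0,0,-0.3,-0.3,-0.3]'

```text
time_s: 10.75
tcp_pos: [0.5477, 0.1388, 0.3496]
orientation: [-1.566, 0.001, -1.459]
wrist_force: [1.0, -1.4, -0.0]
grip_width: 0.648
```

>>> drive_tool --turn '[[0,0,0],[0,0,0],[0,0,0],[0,0,0],[0,0,0],[0,0,0],[0,0,0],[0,0,0],[0,0,0]]' --slide '[[0.07,0,-0.03],[0.07,0,-0.03],[0.07,0,-0.03],[0.07,0,-0.03],[0.07,0,-0.03],[0.07,0,-0.03],[0.07,0,-0.03],[0.04,0,-0.03],[0,0,0]]' --jaw '[-0.3,-0.3,-0.3,-0.3,-0.3,-0.3,-0.3,-0.3,-0.3]'

```text
time_s: 11.5
tcp_pos: [0.4546, -0.1443, 0.349]
orientation: [-1.571, -0.004, -1.47]
wrist_force: [-0.5, -0.6, -0.8]
grip_width: 0.65
```

```bash
cat >> h.py <<'E'
def handles(c,T,im):
    """handle positions/yaws: yellow half of top face + white half via colour, ray at z=.08"""
    hsv=cv2.cvtColor(im,cv2.COLOR_BGR2HSV)
    return hsv
E
python3 - <<'E'
from h import *
T,im=shot('wrist','w3'); print(mark('handle1_mid','wrist',T,5)); print(pose()[:3,3],ctrl.get_obs()['qpos'])
T,im=shot('top')
print(mark('handle1_mid','top',T,5),[mark(f'handle{i}_mid','top',T,5) for i in (2,3,4)])
E
```

```text
[(0.68, array([ 0.5627, -0.2112,  0.0392]))]
[ 0.45707298 -0.138861    0.34922079] [ 0.55756913  0.28567806 -0.41904601  1.8288092   0.13278734  1.05158277
  0.19549579]
[(0.7, array([ 0.5621, -0.2163,  0.0413]))] [[], [(0.31, array([ 0.7009, -0.3345,  0.0458]))], [(0.63, array([ 0.5397, -0.3567,  0.0362]))]]
```

View pics/w3.png

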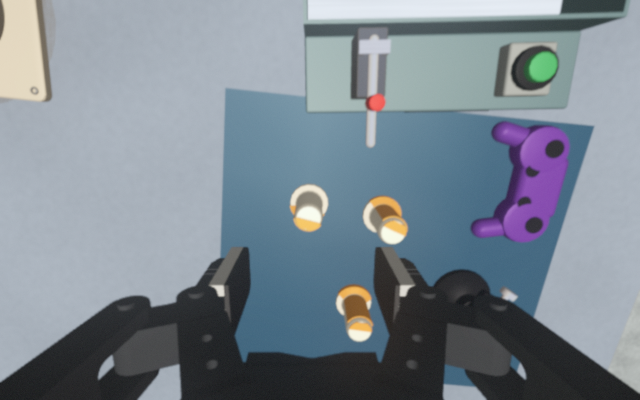

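The wrist view shows the three handles at about (309,207), (386,220) and (355,312). I fit their positions and yaws by silhouette and top-face colour.

```bash
python3 - <<'E'
s=open('h.py').read(); i=s.index('def handles'); s=s[:i]+'''
from scipy.optimize import minimize
t_=np.linspace(0,2*np.pi,40,endpoint=False); ci=np.c_[np.cos(t_),np.sin(t_),0*t_]
def sil(c,T,xy,shape,s=4,z0=0):
    m=np.zeros((shape[0],shape[1]),np.uint8)
    for r,a,b in((.027,0,.01),(.018,.01,.08)):
        P=np.array([proj(c,T,np.r_[xy,z0+z]+ci[k]*r) for z in(a,b) for k in range(40)])
        cv2.fillConvexPoly(m,cv2.convexHull(np.round(P*16).astype(np.int32)),1,shift=4,lineType=cv2.LINE_8)
    return m
def hmask(im):
    f=cv2.GaussianBlur(im,(3,3),0).astype(int); return ((f[...,2]-f[...,0]>-12)&(f.max(2)>60)).astype(np.uint8)
def fit(c,T,im,xy,z0=0):
    m=hmask(im); p=proj(c,T,np.r_[xy,z0+.04]); roi=np.zeros_like(m)
    pr=sil(c,T,xy,m.shape,z0=z0); roi=cv2.dilate(pr,np.ones((3,3)),iterations=int(max(4,.012/ .027*np.sqrt(pr.sum())/1.6)))
    m=m*roi
    f=lambda q:-(lambda a:(a&m).sum()/max((a|m).sum(),1))(sil(c,T,q,m.shape,z0=z0))
    r=minimize(f,xy,method='Nelder-Mead',options=dict(initial_simplex=[xy,xy+[.012,0],xy+[0,.012]],xatol=3e-4,fatol=1e-4,maxiter=80))
    q=r.x
    # yaw from top face
    top=np.zeros_like(m);P=np.array([proj(c,T,np.r_[q,z0+.08]+k*.0165) for k in ci]);cv2.fillConvexPoly(top,np.round(P).astype(np.int32),1)
    v,u=np.nonzero(top); XY=np.array([atz(c,T,(a,b),z0+.08)[:2] for a,b in zip(u,v)])-q
    g=im[v,u].astype(float); sat=(g[:,2]-g[:,0])/(g[:,2]+1)
    th=cv2.threshold(np.clip(sat*255,0,255).astype(np.uint8)[:,None],0,255,cv2.THRESH_OTSU)[0]/255
    am=sat>th; d=XY[am].mean(0)-XY[~am].mean(0)
    return np.round(q,4),round(-r.fun,3),round(np.degrees(np.arctan2(d[1],d[0])),1),round(am.mean(),2),round(np.linalg.norm(d)*1e3,1)
'''
open('h.py','w').write(s)
E
cat > loc.py <<'E'
from h import *
import sys
ap=[np.array(list(map(float,a.split(',')))) for a in sys.argv[2:]]
for c in sys.argv[1].split('+'):
    T,im=shot(c)
    for a in ap: print(c,*fit(c,T,im,a))
E
python3 - <<'E'
from h import *
T,im=shot('top')
for uv in ((371,207),(422,215),(370,243)): print(atz('top',T,uv,.04))
E
python3 loc.py top+scene+wrist .561,-.215 .54,-.357 .46,-.212
```

```text
[ 0.56023232 -0.20708291  0.04      ]
[ 0.53866176 -0.35282354  0.04      ]
[ 0.45785892 -0.20430987  0.04      ]Traceback (most recent call last):
  File "loc.py", line 6, in <module>
    for a in ap: print(c,*fit(c,T,im,a))
                          ~~~^^^^^^^^^^
  File "h.py", line 50, in fit
    r=minimize(f,xy,method='Nelder-Mead',options=dict(initial_simplex=[xy,xy+[.012,0],xy+[0,.012]],xatol=3e-4,fatol=1e-4,maxiter=80))
    res = _minimize_neldermead(fun, x0, args, callback, bounds=bounds,
                               **options)
    fxr = func(xr)
    fx = function(np.copy(x), *(wrapper_args + args))
  File "h.py", line 49, in <lambda>
    f=lambda q:-(lambda a:(a&m).sum()/max((a|m).sum(),1))(sil(c,T,q,m.shape,z0=z0))
                                                          ~~~^^^^^^^^^^^^^^^^^^^^^
  File "h.py", line 40, in sil
    P=np.array([proj(c,T,np.r_[xy,z0+z]+ci[k]*r) for z in(a,b) for k in range(40)])
                ~~~~^^^^^^^^^^^^^^^^^^^^^^^^^^^^
  File "h.py", line 23, in proj
    p=ctrl.camera_params(c);K=np.array(p['K']);q=np.linalg.inv(T)@np.r_[P,1];x=q[:2]/q[2];x=x*(1+p['k1']*(x@x))
ValueError: time passes only in moves, steps and waits
```

```bash
sed -i 's/ctrl\.camera_params(c)/cp(c)/; s/ctrl\.camera_params(c)/cp(c)/g' h.py; sed -i 's/^from rig import ctrl/from rig import ctrl\nimport functools\n@functools.lru_cache(None)\ndef cp(c): return ctrl.camera_params(c)/' h.py; sed -i '/^def cp/s/cp(c): return.*/cp(c): return ctrl.camera_params(c)/' h.py
python3 loc.py top+scene+wrist .561,-.212 .54,-.355 .459,-.208
```

```text
top [ 0.5634 -0.2113] 0.921 69.0 0.47 15.3
top [ 0.541 -0.355] 0.952 91.4 0.55 15.3
top [ 0.4585 -0.2078] 0.444 0.8 0.72 5.6
scene [ 0.5606 -0.2119] 0.892 69.4 0.43 10.6
scene [ 0.5382 -0.3572] 0.964 82.3 0.41 12.0
scene [ 0.4516 -0.2085] 0.821 -69.4 0.36 8.1
wrist [ 0.5637 -0.2108] 0.859 64.2 0.38 11.5
wrist [ 0.5419 -0.3552] 0.951 87.0 0.38 9.2
wrist [ 0.4567 -0.2048] 0.963 -101.7 0.42 13.5
```

```bash
cat >> h.py <<'E'
def RT(deg):
    a=np.radians(deg); x=np.array([np.cos(a),np.sin(a),0]); return np.c_[x,-ez,np.cross(x,-ez)]
E
python3 - <<'E'
from h import *
go([.457,-.206,.20],RT(-11)); go([.457,-.206,.062],RT(-11))
E
```

```text
slide [ 0.1376  0.2966 -0.0155] mm [ 68.8 148.3  -7.8]
turn [-0.     -0.2015 -0.    ]
slide [ 0.1376  0.5726 -0.0155] mm [ 68.8 286.3  -7.8]
turn [-0.     -0.2015 -0.    ]
```

>>> drive_tool --turn '[[0,0,0],[0,0,0],[0,-0.019,0],[0,-0.019,0],[0,-0.019,0],[0,-0.019,0],[0,-0.019,0],[0,-0.019,0],[0,-0.019,0],[0,-0.019,0],[0,-0.019,0],[0,-0.019,0]]' --slide '[[0.07,0,-0.008],[0.0676,0,-0.0075],[0,0.03,0],[0,0.04,0],[0,0.04,0],[0,0.04,0],[0,0.04,0],[0,0.04,0],[0,0.04,0],[0,0.02,0],[0,0,0],[0,0,0]]' --jaw '[-0.3,-0.3,-0.3,-0.3,-0.3,-0.3,-0.3,-0.3,-0.3,-0.3,-0.3,-0.3]'

```text
time_s: 13.1
tcp_pos: [0.4564, -0.2062, 0.2024]
orientation: [-1.57, 0.002, -0.259]
wrist_force: [0.1, 0.5, 0.4]
grip_width: 0.654
```

```bash
python3 loc.py wrist+scene .457,-.206; python3 - <<'E'
from h import *
print(ctrl.get_obs()['qpos']);go([.457,-.206,.062],RT(-11)); shot('wrist','w4')
E
```

```text
wrist [ 0.4561 -0.2046] 0.959 -90.3 0.41 12.6
scene [ 0.4531 -0.208 ] 0.845 -91.5 0.35 7.9
[ 0.79709008  0.54575932 -0.62707001  1.96320547  0.44949008  0.7739282
  1.2163133 ]
slide [0.0003 0.2819 0.0006] mm [1.000e-01 1.409e+02 3.000e-01]
turn [-0.0001 -0.0116 -0.0001]
```

View pics/w4.png

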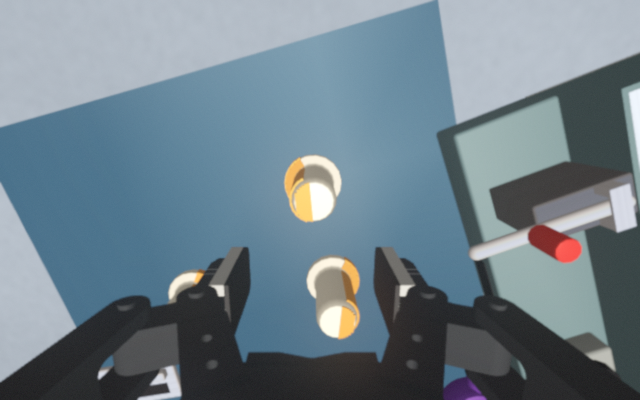

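```bash
cat >> h.py <<'E'
def rect(c,T,im,q,z=.08,h=.03,n=240):
    g=np.linspace(-h,h,9); P=[];S=[]
    for i,a in enumerate(g):
        for j,b in enumerate(g): # up=+x, left=+y
            P.append([n*j/8,n*i/8]);S.append(proj(c,T,[q[0]-a,q[1]-b,z]))
    H,_=cv2.findHomography(np.array(P),np.array(S)); return cv2.warpPerspective(im,H,(n,n),flags=cv2.INTER_CUBIC|cv2.WARP_INVERSE_MAP)
E
python3 - <<'E'
from h import *
T,im=shot('wrist'); q,*r=fit('wrist',T,im,np.array([.457,-.206])); a=rect('wrist',T,im,q)
q2,*r2=fit('wrist',T,im,np.array([.563,-.211])); b=rect('wrist',T,im,q2);print(q2,r2)
cv2.imwrite('pics/r1.png',np.hstack([a,b,rect('wrist',T,im,q,0.01)]))
E
```

```text
[ 0.5637 -0.2104] [np.float64(0.935), np.float64(66.0), np.float64(0.39), np.float64(12.2)]
```

View pics/r1.png

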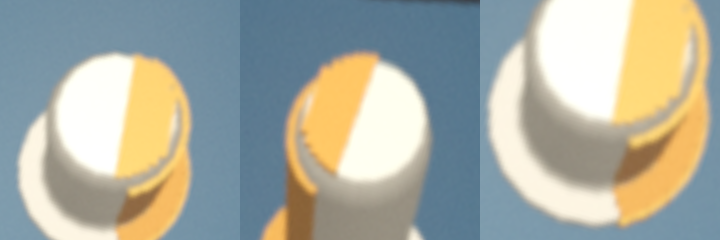

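```bash
python3 - <<'E'
s=open('h.py').read()
s=s.replace("k*.0165","k*.0135").replace("am=sat>th; d=XY[am].mean(0)-XY[~am].mean(0)","am=sat>.3; d=np.linalg.lstsq(np.c_[XY-XY.mean(0),np.ones(len(XY))],am.astype(float),rcond=None)[0][:2]*.01")
open('h.py','w').write(s)
E
python3 loc.py wrist+scene+top .457,-.206 .563,-.211 .541,-.355
```

```text
wrist [ 0.4559 -0.2045] 0.959 -99.4 0.44 579.2
wrist [ 0.5633 -0.2103] 0.933 69.9 0.43 593.4
wrist [ 0.5517 -0.3759] 0.391 0.0 0.0 0.0
scene [ 0.4531 -0.208 ] 0.847 -93.6 0.52 461.1
scene [ 0.5603 -0.2123] 0.886 70.7 0.54 504.9
scene [ 0.5382 -0.3574] 0.962 85.6 0.6 539.1
top [ 0.4572 -0.1958] 0.474 0.0 0.0 0.0
top [ 0.5625 -0.2097] 0.934 71.3 0.54 574.7
top [ 0.541 -0.355] 0.737 89.2 0.55 555.7
```

>>> drive_tool --turn '[[0,-0.0085,0],[0,-0.0085,0],[0,0,0],[0,0,0],[0,0,0],[0,0,0],[0,0,0],[0,0,0],[0,0,0],[0,0,0],[0,0,0],[0,0,0]]' --slide '[[-0.002,0.0,0.0026],[0,0.04,0],[0,0.06,0],[0,0.06,0],[0,0.06,0],[0,0.04,0],[0,0.0219,0],[0,0,0],[0,0,0],[0,0,0],[0,0,0],[0,0,0]]' --jaw '[-0.3,-0.3,-0.3,-0.3,-0.3,-0.3,-0.3,-0.3,0.5,0.5,0.5,0.5]' --force 30

```text
time_s: 14.45
tcp_pos: [0.4567, -0.2053, 0.0633]
orientation: [-1.571, -0.002, -0.159]
wrist_force: [-0.3, -0.2, -1.5]
grip_width: 0.408
```

>>> drive_tool --turn '[[0,0,0],[0,0,0],[0,0,0],[0,0,0],[0,0,0],[0,0,0],[0,0,0]]' --slide '[[0,0,0],[0,-0.03,0],[0,-0.07,0],[0,-0.08,0],[0,-0.08,0],[0,-0.08,0],[0,-0.04,0]]' --jaw '[0.5,0.5,0.5,0.5,0.5,0.5,0.5]'

```text
time_s: 15.03
tcp_pos: [0.4577, -0.205, 0.2571]
orientation: [-1.572, -0.006, -0.158]
wrist_force: [1.5, -0.8, -1.9]
grip_width: 0.415
```

```bash
python3 - <<'E'
from h import *
print(ctrl.get_obs()['qpos']);go(w(-.1,-.012,.25),RW)
T,im=shot('wrist'); T2=pose()
E
```

```text
[ 0.86413356  0.48149332 -0.71962567  1.90495898  0.4029509   0.89666733
  1.35820764]
slide [-0.0409  0.0131  0.5645] mm [-20.4   6.5 282.2]
turn [-0.0014  0.4562  0.0005]
```

>>> drive_tool --turn '[[0,0,0],[0,0,0],[0,0,0],[0,0,0],[0,0,0],[0,0,0],[0,0,0],[0,0,0],[0,0.019,0],[0,0.019,0],[0,0.019,0],[0,0.019,0]]' --slide '[[-0.006,0,0.05],[-0.006,0,0.075],[-0.006,0,0.075],[-0.006,0,0.075],[-0.006,0,0.075],[-0.006,0,0.075],[-0.005,0,0.075],[0,0,0.0645],[0,0,0],[0,0,0],[0,0,0],[0,0,0]]' --jaw '[0.5,0.5,0.5,0.5,0.5,0.5,0.5,0.5,0.5,0.5,0.5,0.5]'

```text
time_s: 16.08
tcp_pos: [0.4799, 0.0771, 0.2522]
orientation: [-1.571, 0.0, -0.641]
wrist_force: [0.1, -0.2, -1.0]
grip_width: 0.412
```

>>> drive_tool --turn '[[0,0.019,0],[0,0.019,0],[0,0.019,0],[0,0.019,0],[0,0.019,0],[0,0.019,0],[0,0.019,0],[0,0.019,0],[0,0.019,0],[0,0.019,0],[0,0.019,0],[0,0.019,0]]' --slide '[[0,0,0],[0,0,0],[0,0,0],[0,0,0],[0,0,0],[0,0,0],[0,0,0],[0,0,0],[0,0,0],[0,0,0],[0,0,0],[0,0,0]]' --jaw '[0.5,0.5,0.5,0.5,0.5,0.5,0.5,0.5,0.5,0.5,0.5,0.5]'

```text
time_s: 17.08
tcp_pos: [0.48, 0.0769, 0.2523]
orientation: [-1.571, -0.0, -2.074]
wrist_force: [0.3, -0.6, -1.0]
grip_width: 0.412
```

>>> drive_tool --turn '[[0,0.019,0],[0,0.019,0],[0,0.019,0],[0,0.019,0],[0,0.019,0],[0,0.019,0],[0,0.019,0],[0,0.019,0],[0,0,0],[0,0,0]]' --slide '[[0,0,0],[0,0,0],[0,0,0],[0,0,0],[0,0,0],[0,0,0],[0,0,0],[0,0,0],[0,0,0],[0,0,0]]' --jaw '[0.5,0.5,0.5,0.5,0.5,0.5,0.5,0.5,0.5,0.5]'

```text
time_s: 17.92
tcp_pos: [0.4801, 0.0771, 0.2523]
orientation: [-1.571, -0.0, -3.02]
wrist_force: [0.4, 0.5, -0.2]
grip_width: 0.417
```

```bash
python3 - <<'E'
from h import *
print(ctrl.get_obs()['qpos']);go(w(-.1,-.012,.0695),RW)
T,im=shot('wrist','w5')
E
```

```text
[-0.25044641  0.39117357  0.04580636  1.95788465 -0.02424008  0.79327124
 -1.64022617]
slide [-0.0041  0.3656  0.0008] mm [ -2.  182.8   0.4]
turn [-0.      0.0007  0.    ]
```

View pics/w5.png

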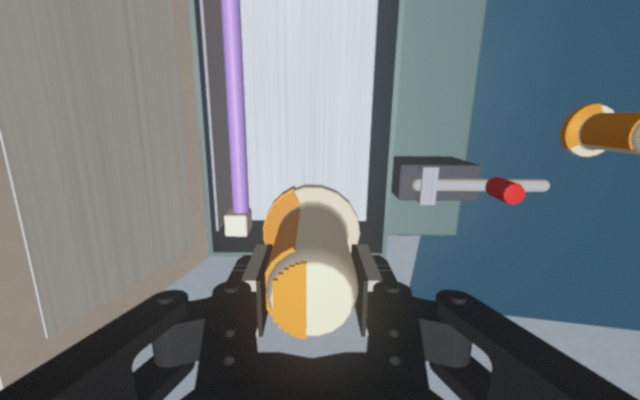

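The handle is held with amber toward the tube, and the chord runs parallel to the tube. I lower it into the first slot.

>>> drive_tool --turn '[[0,0,0],[0,0,0],[0,0,0],[0,0,0],[0,0,0],[0,0,0],[0,0,0],[0,0,0],[0,0,0],[0,0,0],[0,0,0],[0,0,0]]' --slide '[[-0.004,0.03,0],[0,0.05,0],[0,0.06,0],[0,0.06,0],[0,0.06,0],[0,0.05,0],[0,0.03,0],[0,0.015,0],[0,0.0095,0],[0,0,0],[0,0,0],[0,0,0]]' --jaw '[0.5,0.5,0.5,0.5,0.5,0.5,0.5,0.5,0.5,0.5,0.5,0.5]'

```text
time_s: 18.97
tcp_pos: [0.4832, 0.0774, 0.0711]
orientation: [-1.571, 0.002, -3.023]
wrist_force: [0.5, 0.9, -0.5]
grip_width: 0.409
```

>>> drive_tool --turn '[[0,0,0],[0,0,0],[0,0,0],[0,0,0],[0,0,0],[0,0,0],[0,0,0],[0,0,0],[0,0,0],[0,0,0],[0,0,0]]' --slide '[[0,0,0],[0,0,0],[0,0,0],[0,-0.03,0],[0,-0.05,0],[0,-0.07,0],[0,-0.07,0],[0,-0.08,0],[0,-0.08,0],[0,-0.06,0],[0,0,0]]' --jaw '[-0.1,-0.1,-0.15,-0.15,-0.15,-0.15,-0.15,-0.15,-0.15,-0.15,-0.15]'

```text
time_s: 19.88
tcp_pos: [0.4858, 0.0778, 0.2966]
orientation: [-1.572, 0.013, -3.023]
wrist_force: [0.7, 0.6, -0.2]
grip_width: 0.576
```

```bash
cat > chk.py <<'E'
from h import *
import sys
T,im=shot('wrist')
for a in sys.argv[1:]:
    xw,yw=map(float,a.split(','));z0=.006
    P=w(xw,yw,0)[:2]
    # bright-floor: use amber/white boundary at z0+.08 with given xy, print rect
    v=rect('wrist',T,im,P,z0+.08,.03); cv2.imwrite(f'pics/k{xw:+.2f}_{ctrl.get_obs()["time_s"]:.0f}.png',v)
E
python3 chk.py -.1,-.012; python3 loc.py top .563,-.211 .541,-.355; python3 loc.py scene .563,-.211 .541,-.355; ls pics; python3 - <<'E'
from h import *
go([.5625,-.2105,.2],RT(71-180));print(ctrl.get_obs()['qpos'])
E
```

```text
top [ 0.5634 -0.211 ] 0.95 69.1 0.49 548.0
top [ 0.5409 -0.355 ] 0.952 89.2 0.56 555.5
scene [ 0.5603 -0.2123] 0.954 70.7 0.54 504.9
scene [ 0.5382 -0.3574] 0.962 85.6 0.6 539.1
c1.png
k-0.10_20.png
r1.png
s1.png
s2.png
t1.png
w1.png
w2.png
w3.png
w4.png
w5.png
slide [-0.0922  0.1804  0.5905] mm [-46.1  90.2 295.2]
turn [ 0.     -0.1784 -0.    ]
[-0.25493092  0.3454605   0.05205077  1.90310697 -0.02270853  0.89343621
 -1.64423053]
```

>>> drive_tool --turn '[[0,0,0],[0,0,0],[0,0,0],[0,0,0],[0,0,0],[0,0,0],[0,0,0],[0,0,0],[0,0,0]]' --slide '[[-0.0122,0,0.05],[-0.01,0,0.07],[-0.01,0,0.07],[-0.01,0,0.07],[-0.01,0,0.07],[-0.01,0,0.07],[-0.01,0,0.07],[-0.01,0,0.07],[-0.01,0,0.05]]' --jaw '[-0.3,-0.3,-0.3,-0.3,-0.3,-0.3,-0.3,-0.3,-0.3]'

```text
time_s: 20.78
tcp_pos: [0.5616, -0.214, 0.2878]
orientation: [-1.571, -0.004, -3.026]
wrist_force: [0.4, 0.6, -0.3]
grip_width: 0.651
```

>>> drive_tool --turn '[[0,-0.018,0],[0,-0.018,0],[0,-0.018,0],[0,-0.018,0],[0,-0.018,0],[0,-0.018,0],[0,-0.018,0],[0,-0.018,0],[0,-0.018,0],[0,-0.018,0],[0,0,0]]' --slide '[[0,0.018,0],[0,0.018,0],[0,0.018,0],[0,0.018,0],[0,0.018,0],[0,0.018,0],[0,0.018,0],[0,0.018,0],[0,0.018,0],[0,0.018,0],[0,0,0]]' --jaw '[-0.3,-0.3,-0.3,-0.3,-0.3,-0.3,-0.3,-0.3,-0.3,-0.3,-0.3]'

```text
time_s: 21.7
tcp_pos: [0.5604, -0.2095, 0.1963]
orientation: [-1.578, 0.001, -1.89]
wrist_force: [-0.1, 0.8, -0.0]
grip_width: 0.644
```

```bash
python3 loc.py wrist .563,-.211; python3 - <<'E'
from h import *
print(ctrl.get_obs()['qpos']);go([.563,-.211,.063],RT(70-180))
E
```

```text
wrist [ 0.5637 -0.2091] 0.96 69.1 0.47 506.7
[ 0.43783424  0.62096739 -0.20101945  1.70924206  0.15633646  0.83274131
 -0.1565912 ]
slide [0.0013 0.2689 0.006 ] mm [  0.6 134.5   3. ]
turn [ 0.0009  0.004  -0.0001]
```

>>> drive_tool --turn '[[0.001,0.005,0],[0,0,0],[0,0,0],[0,0,0],[0,0,0],[0,0,0],[0,0,0],[0,0,0],[0,0,0],[0,0,0],[0,0,0],[0,0,0]]' --slide '[[-0.001,0.02,0.006],[0,0.05,0],[0,0.06,0],[0,0.06,0],[0,0.05,0],[0,0.0289,0],[0,0,0],[0,0,0],[0,0,0],[0,0,0],[0,0,0],[0,0,0]]' --jaw '[-0.3,-0.3,-0.3,-0.3,-0.3,-0.3,-0.3,0.5,0.5,0.5,0.5,0.5]' --force 30

```text
time_s: 22.75
tcp_pos: [0.5672, -0.2112, 0.0667]
orientation: [-1.563, 0.0, -1.924]
wrist_force: [-0.2, 0.7, -0.8]
grip_width: 0.416
```

>>> drive_tool --turn '[[0,0,0],[0,0,0],[0,0,0],[0,0,0],[0,0,0],[0,0,0],[0,0,0],[0,0,0]]' --slide '[[0,0,0],[0,-0.03,0],[0,-0.07,0],[0,-0.08,0],[0,-0.08,0],[0,-0.08,0],[0,-0.04,0],[0,0,0]]' --jaw '[0.5,0.5,0.5,0.5,0.5,0.5,0.5,0.5]'

```text
time_s: 23.42
tcp_pos: [0.5686, -0.2115, 0.2619]
orientation: [-1.553, 0.0, -1.924]
wrist_force: [1.1, 0.1, -1.0]
grip_width: 0.411
```

```bash
python3 - <<'E'
from h import *
print(ctrl.get_obs()['qpos']);go(w(0,-.012,.25),RX)
E
```

```text
[ 0.44046651  0.54761436 -0.20644116  1.64089457  0.13299034  0.94909612
 -0.16587493]
slide [-0.5719  0.0208 -0.1841] mm [-285.9   10.4  -92. ]
turn [-0.0028 -0.0749  0.0006]
```

>>> drive_tool --turn '[[0,0,0],[0,0,0],[0,0,0],[0,0,0],[0,0,0],[0,0,0],[0,0,0],[0,0,0],[-0.002,-0.0187,0],[0,-0.0187,0],[0,-0.0187,0],[0,-0.0187,0]]' --slide '[[-0.0519,0,-0.016],[-0.075,0,-0.024],[-0.075,0,-0.024],[-0.075,0,-0.024],[-0.075,0,-0.024],[-0.075,0,-0.024],[-0.075,0,-0.024],[-0.07,0,-0.024],[0,0,0],[0,0,0],[0,0,0],[0,0,0]]' --jaw '[0.5,0.5,0.5,0.5,0.5,0.5,0.5,0.5,0.5,0.5,0.5,0.5]'

```text
time_s: 24.42
tcp_pos: [0.5772, 0.0897, 0.2539]
orientation: [-1.579, 0.002, -1.447]
wrist_force: [0.9, -0.4, -1.2]
grip_width: 0.412
```

>>> drive_tool --turn '[[0,0,0]]' --slide '[[0,0,0]]' --jaw '[0.5]'

```text
time_s: 24.5
tcp_pos: [0.5773, 0.0894, 0.254]
orientation: [-1.579, 0.003, -1.451]
wrist_force: [-0.2, 0.4, -1.9]
grip_width: 0.41
```

```bash
python3 - <<'E'
from h import *
go(w(0,-.012,.0732),RX)
T,im=shot('wrist','w6')
E
```

```text
slide [0.0034 0.3614 0.0108] mm [  1.7 180.7   5.4]
turn [ 0.0013  0.0005 -0.0004]
```

View pics/w6.png

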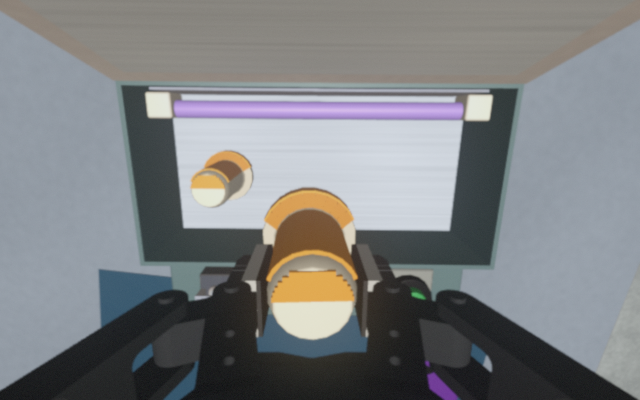

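The first handle stands in its slot with its amber half toward the tube, and the second is aligned the same way.

>>> drive_tool --turn '[[0.001,0,0],[0,0,0],[0,0,0],[0,0,0],[0,0,0],[0,0,0],[0,0,0],[0,0,0],[0,0,0],[0,0,0],[0,0,0],[0,0,0]]' --slide '[[0.0034,0.03,0.0108],[0,0.05,0],[0,0.06,0],[0,0.06,0],[0,0.06,0],[0,0.05,0],[0,0.03,0],[0,0.015,0],[0,0.0065,0],[0,0,0],[0,0,0],[0,0,0]]' --jaw '[0.5,0.5,0.5,0.5,0.5,0.5,0.5,0.5,0.5,0.5,0.5,0.5]'

```text
time_s: 25.55
tcp_pos: [0.5845, 0.089, 0.0756]
orientation: [-1.568, 0.002, -1.455]
wrist_force: [-0.6, 0.4, -1.1]
grip_width: 0.41
```

```bash
python3 - <<'E'
from h import *
go(w(0,-.012,.0732),RX); print(ctrl.get_obs()['wrist_force'])
E
```

```text
slide [ 0.0002  0.0048 -0.0063] mm [ 0.1  2.4 -3.2]
turn [-0.0005 -0.0001 -0.0004]
[-0.60544237  0.43412445 -1.11327249]
```

>>> drive_tool --turn '[[0,0,0],[0,0,0],[0,0,0],[0,0,0],[0,0,0],[0,0,0],[0,0,0],[0,0,0],[0,0,0],[0,0,0],[0,0,0],[0,0,0]]' --slide '[[0,0.004,0],[0,0,0],[0,0,0],[0,0,0],[0,0,0],[0,-0.03,0],[0,-0.05,0],[0,-0.07,0],[0,-0.07,0],[0,-0.07,0],[0,-0.07,0],[0,-0.06,0]]' --jaw '[0.5,0.5,-0.1,-0.1,-0.15,-0.15,-0.15,-0.15,-0.15,-0.15,-0.15,-0.15]'

```text
time_s: 26.55
tcp_pos: [0.5837, 0.0885, 0.2851]
orientation: [-1.568, 0.002, -1.454]
wrist_force: [1.4, -0.3, -0.6]
grip_width: 0.574
```

```bash
python3 loc.py top+scene .541,-.355; python3 - <<'E'
from h import *
go([.541,-.3555,.2],RT(88-180));print(ctrl.get_obs()['qpos'])
E
```

```text
top [ 0.5405 -0.3553] 0.949 89.7 0.54 571.5
scene [ 0.5382 -0.3574] 0.962 85.6 0.6 539.1
slide [ 0.8736  0.1714 -0.1961] mm [436.8  85.7 -98. ]
turn [-0.0018  0.0241 -0.0006]
[ 0.03463884  0.51783955 -0.36194278  1.63582122  0.20667222  1.01382605
 -0.27481092]
```

>>> drive_tool --turn '[[0,0,0],[0,0,0],[0,0,0],[0,0,0],[0,0,0],[0,0,0],[0,0,0],[0,0,0],[0,0,0],[0,0,0],[0,0,0],[0,0,0]]' --slide '[[0.0728,0,-0.0163],[0.0728,0,-0.0163],[0.0728,0,-0.0163],[0.0728,0,-0.0163],[0.0728,0,-0.0163],[0.0728,0,-0.0163],[0.0728,0,-0.0163],[0.0728,0,-0.0163],[0.0728,0,-0.0163],[0.0728,0,-0.0163],[0.0728,0,-0.0163],[0.0728,0,-0.0163]]' --jaw '[-0.3,-0.3,-0.3,-0.3,-0.3,-0.3,-0.3,-0.3,-0.3,-0.3,-0.3,-0.3]'

```text
time_s: 27.65
tcp_pos: [0.5364, -0.3585, 0.2805]
orientation: [-1.571, 0.003, -1.454]
wrist_force: [0.6, -0.3, -0.1]
grip_width: 0.654
```

>>> drive_tool --turn '[[-0.0018,0.012,0],[0,0.012,0],[0,0,0],[0,0,0],[0,0,0]]' --slide '[[0,0.04,0],[0,0.05,0],[0,0.05,0],[0,0.03,0],[0,0,0]]' --jaw '[-0.3,-0.3,-0.3,-0.3,-0.3]'

```text
time_s: 28.07
tcp_pos: [0.5338, -0.3553, 0.1917]
orientation: [-1.589, 0.005, -1.605]
wrist_force: [0.1, 0.3, 0.1]
grip_width: 0.654
```

```bash
python3 loc.py wrist .541,-.355; python3 - <<'E'
from h import *
go([.541,-.3555,.063],RT(88-180))
E
```

```text
wrist [ 0.5412 -0.3542] 0.96 85.9 0.47 519.5
slide [-0.0004  0.2617  0.0158] mm [ -0.2 130.9   7.9]
turn [ 0.0025  0.0002 -0.0005]
```

>>> drive_tool --turn '[[0.0025,0.003,-0.0005],[0,0,0],[0,0,0],[0,0,0],[0,0,0],[0,0,0],[0,0,0],[0,0,0],[0,0,0],[0,0,0],[0,0,0],[0,0,0]]' --slide '[[-0.002,0.0,0.0158],[0,0.05,0],[0,0.06,0],[0,0.06,0],[0,0.05,0],[0,0.0417,0],[0,0,0],[0,0,0],[0,0,0],[0,0,0],[0,0,0],[0,0,0]]' --jaw '[-0.3,-0.3,-0.3,-0.3,-0.3,-0.3,-0.3,0.5,0.5,0.5,0.5,0.5]' --force 30

```text
time_s: 29.12
tcp_pos: [0.5462, -0.3569, 0.067]
orientation: [-1.564, -0.004, -1.624]
wrist_force: [-0.3, -0.7, 3.3]
grip_width: 0.412
```

>>> drive_tool --turn '[[0,0,0],[0,0,0],[0,0,0],[0,0,0],[0,0,0],[0,0,0],[0,0,0],[0,0,0]]' --slide '[[0,0,0],[0,-0.03,0],[0,-0.07,0],[0,-0.08,0],[0,-0.08,0],[0,-0.08,0],[0,-0.05,0],[0,0,0]]' --jaw '[0.5,0.5,0.5,0.5,0.5,0.5,0.5,0.5]'

```text
time_s: 29.78
tcp_pos: [0.5474, -0.3573, 0.2676]
orientation: [-1.555, -0.008, -1.624]
wrist_force: [-0.4, -1.0, -0.7]
grip_width: 0.412
```

```bash
python3 - <<'E'
from h import *
go(w(.1,-.012,.26),RX); print(ctrl.get_obs()['qpos'])
E
```

```text
slide [-0.9282  0.0113  0.2176] mm [-464.1    5.7  108.8]
turn [-0.0024 -0.0271  0.0015]
[ 0.69606098  0.6181099  -0.27423186  1.49461114  0.18437354  1.03664686
  0.32575371]
```

>>> drive_tool --turn '[[0,0,0],[0,0,0],[0,0,0],[0,0,0],[0,0,0],[0,0,0],[0,0,0],[0,0,0],[0,0,0],[0,0,0],[0,0,0],[0,0,0]]' --slide '[[-0.07,0,0.016],[-0.07,0,0.016],[-0.07,0,0.016],[-0.07,0,0.016],[-0.07,0,0.016],[-0.07,0,0.016],[-0.07,0,0.016],[-0.07,0,0.016],[-0.07,0,0.016],[-0.07,0,0.016],[-0.07,0,0.016],[-0.07,0,0.016]]' --jaw '[0.5,0.5,0.5,0.5,0.5,0.5,0.5,0.5,0.5,0.5,0.5,0.5]'

```text
time_s: 30.78
tcp_pos: [0.6619, 0.0601, 0.259]
orientation: [-1.568, -0.003, -1.624]
wrist_force: [-0.2, 0.5, -1.2]
grip_width: 0.414
```

>>> drive_tool --turn '[[-0.001,-0.0136,0.001],[0,-0.0135,0],[0,0,0],[0,0,0]]' --slide '[[-0.045,0,0.0128],[-0.04,0,0.0128],[0,0,0],[0,0,0]]' --jaw '[0.5,0.5,0.5,0.5]'

```text
time_s: 31.12
tcp_pos: [0.6749, 0.1026, 0.2588]
orientation: [-1.574, 0.005, -1.451]
wrist_force: [0.4, -0.4, -0.6]
grip_width: 0.413
```

```bash
python3 - <<'E'
from h import *
go(w(.1,-.012,.0735),RX); print(ctrl.get_obs()['qpos'])
T,im=shot('wrist','w7')
E
```

```text
slide [0.0078 0.3705 0.0121] mm [  3.9 185.2   6.1]
turn [ 0.0005  0.0004 -0.0008]
[-0.01474034  0.68649312 -0.32018915  1.39227938  0.21980653  1.10057918
 -0.24740463]
```

View pics/w7.png

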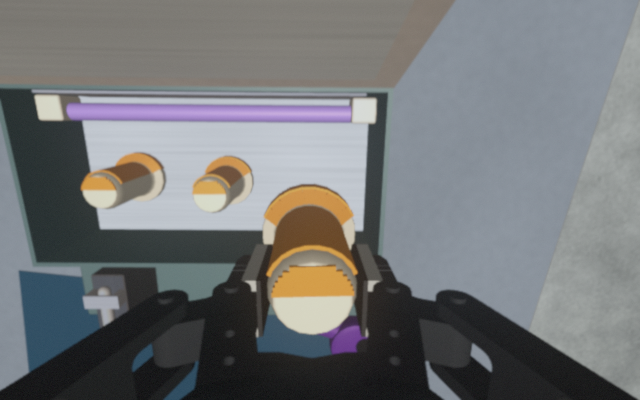

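>>> drive_tool --turn '[[0.0005,0,-0.0008],[0,0,0],[0,0,0],[0,0,0],[0,0,0],[0,0,0],[0,0,0],[0,0,0],[0,0,0],[0,0,0],[0,0,0],[0,0,0]]' --slide '[[0.0078,0.0,0.0121],[0,0.05,0],[0,0.06,0],[0,0.06,0],[0,0.06,0],[0,0.06,0],[0,0.04,0],[0,0.02,0],[0,0.0125,0],[0,0,0],[0,0,0],[0,0,0]]' --jaw '[0.5,0.5,0.5,0.5,0.5,0.5,0.5,0.5,0.5,0.5,0.5,0.5]'

```text
time_s: 32.17
tcp_pos: [0.6837, 0.0976, 0.0805]
orientation: [-1.566, -0.001, -1.454]
wrist_force: [0.3, -0.2, -0.8]
grip_width: 0.413
```

```bash
python3 - <<'E'
from h import *
go(w(.1,-.012,.0735),RX); print(ctrl.get_obs()['wrist_force'])
E
```

```text
slide [-0.006   0.014  -0.0054] mm [-3.   7.  -2.7]
turn [-0.0008  0.      0.0001]
[ 0.25063588 -0.19148673 -0.8040011 ]
```

>>> drive_tool --turn '[[0,0,0],[0,0,0],[0,0,0],[0,0,0],[0,0,0],[0,0,0],[0,0,0],[0,0,0],[0,0,0],[0,0,0],[0,0,0],[0,0,0]]' --slide '[[-0.003,0.01,-0.003],[0,0.003,0],[0,0,0],[0,0,0],[0,0,0],[0,0,0],[0,-0.04,0],[0,-0.06,0],[0,-0.08,0],[0,-0.08,0],[0,-0.08,0],[0,-0.08,0]]' --jaw '[0.5,0.5,0.5,-0.1,-0.1,-0.15,-0.15,-0.15,-0.15,-0.15,-0.15,-0.15]'

```text
time_s: 33.17
tcp_pos: [0.6801, 0.0989, 0.2842]
orientation: [-1.569, -0.001, -1.453]
wrist_force: [0.1, 0.7, -0.9]
grip_width: 0.574
```

```bash
python3 - <<'E'
from h import *
print(ctrl.get_obs()['tcp_pos'])
go(w(0,-.16,.36),RX)
T,_=shot('top');print(mark('handle1_mid','top',T,5), [w(x,-.012,.046)for x in(-.1,0,.1)])
E
```

```text
[0.68008998 0.09890875 0.28419267]
slide [ 0.2935 -0.1518 -0.1983] mm [146.7 -75.9 -99.2]
turn [-0.0003  0.0001  0.0001]
[] [array([0.48208447, 0.07690872, 0.046     ]), array([0.5814008 , 0.08858204, 0.046     ]), array([0.68071713, 0.10025537, 0.046     ])]
```

>>> drive_tool --turn '[[0,0,0],[0,0,0],[0,0,0],[0,0,0],[0,0,0],[0,0,0]]' --slide '[[0.04,-0.04,-0.04],[0.04,-0.04,-0.04],[0.04,-0.04,-0.04],[0.04,-0.03,-0.04],[0.04,0,-0.04],[0,0,0]]' --jaw '[-0.15,-0.15,-0.15,-0.15,-0.15,-0.15]'

```text
time_s: 33.77
tcp_pos: [0.5902, -0.0184, 0.3581]
orientation: [-1.57, -0.006, -1.46]
wrist_force: [-0.0, -1.8, 0.5]
grip_width: 0.579
```

```bash
python3 - <<'E'
from h import *
T,im=shot('wrist','w8'); out=[]
for xw in(-.1,0,.1):
    P=w(xw,-.012,0)[:2]; v=rect('wrist',T,im,P,.086,.045,260); out.append(v)
    # top-face: amber + white chord by regression inside detected amber/white region
    sat=(v[...,2].astype(float)-v[...,0])/(v[...,2]+1.)
cv2.imwrite('pics/r2.png',np.hstack(out))
E
```

```text
(no output)
```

View pics/r2.png

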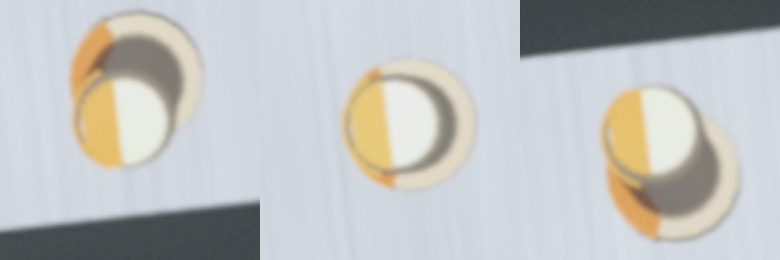

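All three chords lie within about 1° of the tube direction, and all three handles stand on the floor. Now I shut the flap.

```bash
python3 - <<'E'
from h import *
go(w(0,.136,.36),RX)
h=np.array([.079,.102]);a0=1.85;prev=None;rows=[]
for k in range(0,25):
    a=a0*(1-k/24)-.0*k; q=h+.195*np.array([-np.cos(a),np.sin(a)])
    if prev is not None: d=(q-prev)/.5; print([round(float(-d[0]),4),round(float(-d[1]),4),0],end=', ')
    prev=q
    if k==12:print()
E
```

```text
slide [-0.5051 -0.0066  0.0021] mm [-252.6   -3.3    1. ]
turn [-0.0003 -0.0007  0.0005]
[0.0292, -0.0072, 0], [0.0297, -0.0049, 0], [0.0299, -0.0026, 0], [0.0301, -0.0003, 0], [0.03, 0.002, 0], [0.0297, 0.0043, 0], [0.0293, 0.0066, 0], [0.0287, 0.0089, 0], [0.028, 0.011, 0], [0.027, 0.0132, 0], [0.0259, 0.0152, 0], [0.0247, 0.0171, 0], 
[0.0233, 0.019, 0], [0.0218, 0.0207, 0], [0.0201, 0.0224, 0], [0.0183, 0.0238, 0], [0.0164, 0.0252, 0], [0.0144, 0.0264, 0], [0.0124, 0.0274, 0], [0.0102, 0.0283, 0], [0.008, 0.029, 0], [0.0058, 0.0295, 0], [0.0035, 0.0299, 0], [0.0012, 0.03, 0],
```

>>> drive_tool --turn '[[0,0,0],[0,0,0],[0,0,0],[0,0,0],[0,0,0],[0,0,0],[0,0,0],[0,0,0],[0,0,0],[0,0,0]]' --slide '[[-0.055,-0.0066,0.002],[-0.075,0,0],[-0.075,0,0],[-0.075,0,0],[-0.075,0,0],[-0.075,0,0],[-0.05,0,0],[-0.025,0,0],[0,0,0],[0,0,0]]' --jaw '[-0.15,-0.15,-0.15,-0.15,-0.15,-0.15,-0.15,-0.15,-0.15,-0.15]'

```text
time_s: 34.65
tcp_pos: [0.5642, 0.2383, 0.3595]
orientation: [-1.57, -0.002, -1.453]
wrist_force: [0.2, -1.5, -0.9]
grip_width: 0.572
```

```bash
python3 - <<'E'
from h import *
go(w(0,.136,.289),RX)
T,im=shot('wrist'); print(mark('flap_tab','wrist',T,2), w(0,.1327,.2894))
E
```

```text
slide [ 0.0052  0.1409 -0.001 ] mm [ 2.6 70.5 -0.5]
turn [-0.0002  0.0002  0.0004]
[(0.75, array([0.5651, 0.2283, 0.2886]))] [0.5645095  0.23229277 0.2894    ]
```

>>> drive_tool --turn '[[0,0,0],[0,0,0],[0,0,0],[0,0,0],[0,0,0],[0,0,0],[0,0,0],[0,0,0],[0,0,0]]' --slide '[[0.007,0.03,0],[0,0.05,0],[0,0.04,0],[0,0.021,0],[0,0,0],[0,0,0],[0,0,0],[0,0,0],[0,0,0]]' --jaw '[-0.15,-0.15,-0.15,-0.15,-0.15,0.9,0.9,0.9,0.9]' --force 30

```text
time_s: 35.5
tcp_pos: [0.5643, 0.235, 0.2907]
orientation: [-1.569, -0.001, -1.454]
wrist_force: [-4.3, -1.8, 2.1]
grip_width: 0.342
```

>>> drive_tool --turn '[[0,0,0],[0,0,0],[0,0,0],[0,0,0],[0,0,0],[0,0,0],[0,0,0],[0,0,0],[0,0,0],[0,0,0],[0,0,0],[0,0,0]]' --slide '[[0.0292,-0.0072,0],[0.0297,-0.0049,0],[0.0299,-0.0026,0],[0.0301,-0.0003,0],[0.03,0.002,0],[0.0297,0.0043,0],[0.0293,0.0066,0],[0.0287,0.0089,0],[0.028,0.011,0],[0.027,0.0132,0],[0.0259,0.0152,0],[0.0247,0.0171,0]]' --jaw '[0.9,0.9,0.9,0.9,0.9,0.9,0.9,0.9,0.9,0.9,0.9,0.9]'

```text
time_s: 36.5
tcp_pos: [0.5838, 0.0639, 0.2593]
orientation: [-1.57, -0.001, -1.454]
wrist_force: [-5.5, 0.0, 4.7]
grip_width: 0.344
```

```bash
python3 - <<'E'
from h import *
o=ctrl.get_obs();p=o['tcp_pos']-W;v=np.array([p@ey-.079,p[2]-.102]);print(v,np.linalg.norm(v),'ang',np.arctan2(v[1],-v[0]),o['grip_width'],o['wrist_force'])
a=np.arctan2(v[1],-v[0]);go(w(0,.079-.195*np.cos(a),.102+.195*np.sin(a)),RX)
E
```

```text
[-0.11579659  0.15727286] 0.19530387587233008 ang 0.9361351129421708 0.34439411935452896 [-5.50114854  0.00656683  4.68562616]
slide [-0.0004  0.0005  0.0009] mm [-0.2  0.2  0.5]
turn [-0.0002 -0.      0.0002]
```

Continuing the arc to shut, with a small extra push down at the end.

>>> drive_tool --turn '[[0,0,0],[0,0,0],[0,0,0],[0,0,0],[0,0,0],[0,0,0],[0,0,0],[0,0,0],[0,0,0],[0,0,0],[0,0,0],[0,0,0]]' --slide '[[0.0233,0.019,0],[0.0218,0.0207,0],[0.0201,0.0224,0],[0.0183,0.0238,0],[0.0164,0.0252,0],[0.0144,0.0264,0],[0.0124,0.0274,0],[0.0102,0.0283,0],[0.008,0.029,0],[0.0058,0.0295,0],[0.0035,0.0299,0],[0.0012,0.029,0]]' --jaw '[0.9,0.9,0.9,0.9,0.9,0.9,0.9,0.9,0.9,0.9,0.9,0.9]'

```text
time_s: 37.5
tcp_pos: [0.593, -0.0162, 0.1027]
orientation: [-1.571, -0.005, -1.456]
wrist_force: [-5.2, -3.9, 2.4]
grip_width: 0.342
```

>>> drive_tool --turn '[[0,0,0],[0,0,0],[0,0,0],[0,0,0]]' --slide '[[0,0.004,0],[0,0.004,0],[0,0.002,0],[0,0,0]]' --jaw '[0.9,0.9,0.9,0.9]'

```text
time_s: 37.83
tcp_pos: [0.593, -0.0161, 0.098]
orientation: [-1.572, -0.005, -1.456]
wrist_force: [-3.8, -5.4, -2.8]
grip_width: 0.344
```

>>> drive_tool --turn '[[0,0,0],[0,0,0],[0,0,0],[0,0,0],[0,0,0],[0,0,0],[0,0,0],[0,0,0],[0,0,0],[0,0,0],[0,0,0],[0,0,0]]' --slide '[[0,0,0],[0,0,0],[0,0,0],[0,-0.03,0],[0,-0.04,0],[0,-0.04,0],[0,0,0],[0,0,0],[0,0,0],[0,0,0],[0,0,0],[0,0,0]]' --jaw '[-0.15,-0.15,-0.15,-0.15,-0.15,-0.15,1,1,1,1,1,1]'

```text
time_s: 38.83
tcp_pos: [0.5935, -0.0118, 0.1521]
orientation: [-1.57, -0.001, -1.453]
wrist_force: [0.6, 0.3, 0.3]
grip_width: -0.004
```

```bash
python3 - <<'E'
from h import *
go(w(0,-.116,.128),RX); print(ctrl.get_obs()['wrist_force'])
E
```

```text
slide [ 0.0058  0.0482 -0.0007] mm [ 2.9 24.1 -0.4]
turn [-0.0001  0.0001  0.0001]
[0.61433796 0.26298968 0.34254426]
```

>>> drive_tool --turn '[[0,0,0],[0,0,0],[0,0,0],[0,0,0],[0,0,0],[0,0,0],[0,0,0]]' --slide '[[0.0058,0.03,0],[0,0.018,0],[0,0.006,0],[0,0.004,0],[0,0.004,0],[0,0,0],[0,0,0]]' --jaw '[1,1,1,1,1,1,1]'

```text
time_s: 39.42
tcp_pos: [0.5934, -0.0151, 0.1247]
orientation: [-1.571, -0.003, -1.454]
wrist_force: [-8.9, -1.3, 24.9]
grip_width: -0.005
```

The press reached 25 N with the tips at 108 mm, so the flap is flat. Next I push the bolt home from behind with the closed fingers.

>>> drive_tool --turn '[[0,0,0],[0,0,0],[0,0,0],[0,0,0],[0,0,0],[0,0,0],[0,0,0]]' --slide '[[0,-0.05,0],[0,-0.06,0],[0.06,-0.02,-0.045],[0.06,0,-0.045],[0.04,0,-0.045],[0,0,-0.045],[0,0,0]]' --jaw '[1,1,1,1,1,1,1]'

```text
time_s: 40.0
tcp_pos: [0.5088, -0.1074, 0.1862]
orientation: [-1.576, -0.002, -1.458]
wrist_force: [-1.5, 1.1, 0.3]
grip_width: 0.002
```

```bash
python3 - <<'E'
from h import *
go(w(-.09,-.19,.141),RX); print(ctrl.get_obs()['tcp_pos']); T,_=shot('top');T2,im=shot('scene'); print(mark('bolt_knob','top',T,2),mark('bolt_knob','scene',T2,2),w(-.09,-.155,.13)); print(mark('flap_tab','scene',T2))
E
```

```text
slide [-0.0165  0.0904  0.0104] mm [-8.2 45.2  5.2]
turn [ 0.0008 -0.0007  0.0003]
[ 0.50875851 -0.10738435  0.18621728]
[(0.38, array([ 0.5078, -0.0656,  0.1273]))] [(0.63, array([ 0.5024, -0.0614,  0.1313]))] [ 0.50870896 -0.0639463   0.13      ]
[(0.64, array([ 0.5908, -0.0131,  0.102 ]))]
```

>>> drive_tool --turn '[[0.0008,-0.0007,0],[0,0,0],[0,0,0],[0,0,0],[0,0,0],[0,0,0],[0,0,0],[0,0,0],[0,0,0],[0,0,0]]' --slide '[[0,0.03,0.0104],[0,0.04,0],[0,0.0204,0],[-0.02,0,0],[-0.02,0,0],[-0.015,0,0],[-0.015,0,0],[-0.015,0,0],[-0.012,0,0],[0,0,0]]' --jaw '[1,1,1,1,1,1,1,1,1,1]'

```text
time_s: 41.08
tcp_pos: [0.5141, -0.0541, 0.1422]
orientation: [-1.563, -0.0, -1.447]
wrist_force: [0.5, 0.3, 0.3]
grip_width: -0.003
```

```bash
python3 - <<'E'
from h import *
p=ctrl.get_obs()['tcp_pos']-W;print(p@ex,p@ey,p[2]); T2,im=shot('scene'); print(mark('bolt_knob','scene',T2,2),w(-.09,-.125,.13))
E
```

```text
-0.08347046590766309 -0.14581035742963255 0.1422249985594255
[(0.67, array([ 0.4994, -0.0384,  0.1289])), (0.36, array([ 0.629 , -0.4743,  0.0078]))] [ 0.50520696 -0.03415141  0.13      ]
```

>>> drive_tool --turn '[[0,0,0],[0,0,0],[0,0,0],[0,0,0],[0,0,0],[0,0,0]]' --slide '[[-0.006,0,-0.004],[-0.006,0,-0.004],[-0.004,0,-0.002],[-0.004,0,0],[0,0,0],[0,0,0]]' --jaw '[1,1,1,1,1,1]'

```text
time_s: 41.68
tcp_pos: [0.5109, -0.0523, 0.1422]
orientation: [-1.558, -0.008, -1.453]
wrist_force: [8.0, -13.6, -4.2]
grip_width: -0.001
```

```bash
python3 - <<'E'
from h import *
p=ctrl.get_obs()['tcp_pos']-W;print(p@ex,p@ey,p[2]); T2,im=shot('scene'); print(mark('bolt_knob','scene',T2,2))
E
```

```text
-0.08646901637212122 -0.14367693816534796 0.14220650486632805
[(0.69, array([ 0.4996, -0.0346,  0.1327]))]
```

>>> drive_tool --turn '[[0,0,0],[0,0,0],[0,0,0],[0,0,0],[0,0,0],[0,0,0],[0,0,0],[0,0,0],[0,0,0],[0,0,0],[0,0,0]]' --slide '[[0.02,0,0],[0.02,-0.03,0],[0,-0.06,0],[0,-0.06,0],[0,-0.04,0.05],[-0.005,0,0.06],[-0.01,0,0.06],[-0.01,0,0.06],[-0.01,0,0.06],[-0.03,0,0.06],[0,0,0]]' --jaw '[1,1,1,1,1,1,1,1,1,1,1]'

```text
time_s: 42.7
tcp_pos: [0.6829, -0.0072, 0.237]
orientation: [-1.56, 0.004, -1.445]
wrist_force: [0.3, 1.7, 0.5]
grip_width: -0.002
```

```bash
python3 - <<'E'
from h import *
T,im=shot('wrist','w9'); print(mark('bolt_knob','wrist',T,2),mark('start_top','wrist',T,2),w(-.09,-.125,.13),w(.09,-.122,.088))
print('knob top pred',proj('wrist',T,w(-.09,-.125,.144)),'drawn',proj('wrist',T,w(-.09,-.155,.144)),'btn',proj('wrist',T,w(.09,-.122,.088)))
go(w(.09,-.122,.112),RX)
E
```

```text
[(0.7, array([ 0.5056, -0.0351,  0.1268]))] [(0.6, array([ 0.6796, -0.0112,  0.0965]))] [ 0.50520696 -0.03415141  0.13      ] [ 0.68362615 -0.01015993  0.088     ]
knob top pred [ 41.47181328 223.09475114] drawn [ 49.96922061 264.20978442] btn [309.08580066 199.86256999]
slide [-0.0036  0.2499  0.0104] mm [ -1.8 125.    5.2]
turn [-0.0007  0.0009  0.0001]
```

View pics/w9.png

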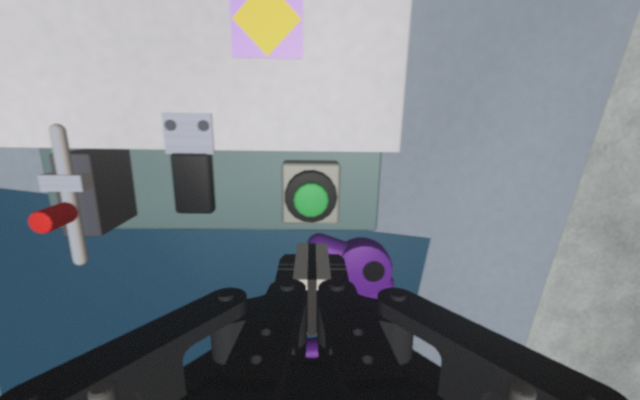

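The bolt knob shows at (40,220) against the home prediction (41,223), and its nose reaches over the flap edge. The button is at (311,199) as predicted, so I press it.

>>> drive_tool --turn '[[-0.0007,0.0009,0],[0,0,0],[0,0,0],[0,0,0],[0,0,0],[0,0,0],[0,0,0],[0,0,0],[0,0,0]]' --slide '[[-0.0036,0,0.0104],[0,0.05,0],[0,0.06,0],[0,0.06,0],[0,0.06,0],[0,0.016,0],[0,0.006,0],[0,0.005,0],[0,0,0]]' --jaw '[1,1,1,1,1,1,1,1,1]'

```text
time_s: 43.6
tcp_pos: [0.6854, -0.0107, 0.1108]
orientation: [-1.566, -0.001, -1.455]
wrist_force: [0.3, 0.1, -0.3]
grip_width: 0.003
```

```bash
python3 - <<'E'
from h import *
go(w(.09,-.122,.098),RX); print(ctrl.get_obs()['wrist_force'])
E
```

```text
slide [-0.0015  0.0257 -0.0034] mm [-0.7 12.8 -1.7]
turn [-0.0008 -0.0002  0.0002]
[ 0.32101468  0.14820847 -0.30716715]
```

>>> drive_tool --turn '[[0,0,0],[0,0,0],[0,0,0],[0,0,0],[0,0,0],[0,0,0],[0,0,0]]' --slide '[[-0.001,0.008,-0.003],[0,0.006,0],[0,0.006,0],[0,0.006,0],[0,0.004,0],[0,0,0],[0,0,0]]' --jaw '[1,1,1,1,1,1,1]'

```text
time_s: 44.18
tcp_pos: [0.685, -0.0101, 0.1025]
orientation: [-1.562, -0.003, -1.455]
wrist_force: [-10.7, -0.5, 40.2]
grip_width: 0.004
```

The press hit 40 N with the tips at only 85.5 mm, so the closed pair probably rests on the collar. I'll press with one finger instead: jaw half open, hand shifted by half the opening.

>>> drive_tool --turn '[[0,0,0],[0,0,0],[-0.001,0,0.0005],[0,0,0],[0,0,0],[0,0,0],[0,0,0],[0,0,0]]' --slide '[[0,-0.03,0],[0,-0.06,0],[0,-0.06,0.02],[0,0,0.037],[0,0,0],[0,0,0],[0,0,0],[0,0,0]]' --jaw '[1,1,0,0,0,0,0,0]'

```text
time_s: 44.85
tcp_pos: [0.7096, -0.007, 0.1682]
orientation: [-1.577, 0.002, -1.454]
wrist_force: [0.8, -0.1, -0.4]
grip_width: 0.501
```

```bash
python3 - <<'E'
from h import *
go(w(.1185,-.122,.112),RX); print(ctrl.get_obs()['wrist_force'])
T,im=shot('wrist','w10'); print(mark('start_top','wrist',T,2)); cv2.imwrite('pics/w10.png',cv2.resize(im[130:290,180:460],None,fx=2.5,fy=2.5))
E
```

```text
slide [0.0004 0.1123 0.0054] mm [ 0.2 56.2  2.7]
turn [ 0.001  -0.0001 -0.0004]
[ 0.81156482 -0.09870048 -0.44037903]
[(0.95, array([ 0.6787, -0.0078,  0.096 ]))]
```

View pics/w10.png

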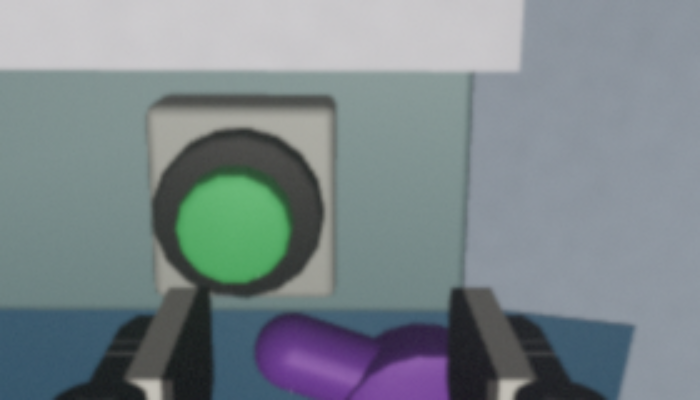

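```bash
python3 - <<'E'
from h import *
T=camT('wrist'); b=atz('wrist',T,(273.2,221.2),.088)-W; c=atz('wrist',T,(275.2,214.8),.08)-W
print(b@ex,b@ey,'collar',c@ex,c@ey)
go(w(b@ex+.0285,b@ey,.110),RX)
E
```

```text
0.09210480262750825 -0.12208093761511642 collar 0.09257747505344441 -0.12019111963257137
slide [0.0005 0.1169 0.0087] mm [ 0.2 58.4  4.4]
turn [ 0.0009 -0.0001 -0.0004]
```

>>> drive_tool --turn '[[0.0009,0,-0.0004],[0,0,0],[0,0,0],[0,0,0],[0,0,0],[0,0,0],[0,0,0]]' --slide '[[0,0,0.0087],[0,0.05,0],[0,0.04,0],[0,0.027,0],[0,0.012,0],[0,0.006,0],[0,0,0]]' --jaw '[0,0,0,0,0,0,0]'

```text
time_s: 45.53
tcp_pos: [0.7146, -0.0065, 0.102]
orientation: [-1.571, -0.0, -1.455]
wrist_force: [-3.0, -0.6, 4.7]
grip_width: 0.499
```

```bash
python3 - <<'E'
from h import *
p=ctrl.get_obs()['tcp_pos']-W;print(p@ex,p@ey,p[2])
E
```

```text
0.12119197819294811 -0.1219465120603821 0.1020497681873507
```

Contact was light, 4.7 N at z = 0.102. I continue in small steps.

>>> drive_tool --turn '[[0,0,0],[0,0,0],[0,0,0],[0,0,0]]' --slide '[[0,0.004,0],[0,0.004,0],[0,0,0],[0,0,0]]' --jaw '[0,0,0,0]'

```text
time_s: 45.87
tcp_pos: [0.7155, -0.0064, 0.1011]
orientation: [-1.569, -0.001, -1.455]
wrist_force: [-6.8, -0.4, 13.4]
grip_width: 0.503
```

>>> drive_tool --turn '[[0,0,0],[0,0,0],[0,0,0]]' --slide '[[0,0.003,0],[0,0.003,0],[0,0,0]]' --jaw '[0,0,0]'

```text
time_s: 46.12
tcp_pos: [0.7156, -0.0064, 0.1008]
orientation: [-1.568, -0.001, -1.455]
wrist_force: [-9.3, -1.1, 27.7]
grip_width: 0.502
```

>>> drive_tool --turn '[[0,0,0],[0,0,0],[0,0,0],[0,0,0]]' --slide '[[0,-0.008,0],[0,0,0],[0,0,0],[0,0,0]]' --jaw '[0,0,0,0]'

```text
time_s: 46.45
tcp_pos: [0.7162, -0.0063, 0.1012]
orientation: [-1.567, -0.001, -1.455]
wrist_force: [-3.8, 0.2, 10.7]
grip_width: 0.502
```

>>> drive_tool --turn '[[0,0,0],[0,0,0],[0,0,0],[0,0,0]]' --slide '[[0,-0.004,0],[0,0,0],[0,0,0],[0,0,0]]' --jaw '[0,0,0,0]'

```text
time_s: 46.78
tcp_pos: [0.7161, -0.0063, 0.1015]
orientation: [-1.567, -0.0, -1.455]
wrist_force: [-0.1, -0.1, 4.9]
grip_width: 0.501
```

>>> drive_tool --turn '[[0,0,0],[0,0,0],[0,0,0],[0,0,0]]' --slide '[[0,-0.004,0],[0,0,0],[0,0,0],[0,0,0]]' --jaw '[0,0,0,0]'

```text
time_s: 47.12
tcp_pos: [0.7161, -0.0063, 0.1029]
orientation: [-1.568, -0.0, -1.454]
wrist_force: [1.4, -0.0, 3.4]
grip_width: 0.497
```

>>> drive_tool --turn '[[0,0,0],[0,0,0],[0,0,0],[0,0,0]]' --slide '[[0,-0.004,0],[0,0,0],[0,0,0],[0,0,0]]' --jaw '[0,0,0,0]'

```text
time_s: 47.45
tcp_pos: [0.7159, -0.0063, 0.1048]
orientation: [-1.568, -0.0, -1.454]
wrist_force: [1.6, -0.0, 3.0]
grip_width: 0.5
```

>>> drive_tool --turn '[[0,0,0],[0,0,0],[0,0,0],[0,0,0]]' --slide '[[0,-0.006,0],[0,0,0],[0,0,0],[0,0,0]]' --jaw '[0,0,0,0]'

```text
time_s: 47.78
tcp_pos: [0.7146, -0.0064, 0.1072]
orientation: [-1.571, -0.0, -1.454]
wrist_force: [-0.6, -0.2, 1.2]
grip_width: 0.5
```

The force fell from 4.9 N at 101.5 mm to about zero near 107.5 mm, which is the 6 mm spring travel. So the button was fully pressed to its stop. I withdraw and make the final check.

>>> drive_tool --turn '[[0,0,0],[0,0,0],[0,0,0],[0,0,0],[0,0,0],[0,0,0],[0,0,0],[0,0,0]]' --slide '[[0,-0.04,0],[0,-0.07,0],[0,-0.07,0],[0,-0.07,0],[0,-0.07,0],[0,-0.05,-0.05],[0,0,-0.05],[0,0,0]]' --jaw '[0,0,0,0,0,0,0,0]'

```text
time_s: 48.45
tcp_pos: [0.6613, -0.0128, 0.2942]
orientation: [-1.572, -0.002, -1.454]
wrist_force: [-1.1, -0.1, -0.5]
grip_width: 0.503
```

```bash
python3 - <<'E'
from h import *
T,im=shot('scene','s3'); print(mark('bolt_knob','scene',T),mark('flap_tab','scene',T),mark('handle1_mid','scene',T,4))
for q in ['controller_mid','slot_cover_mid','vise_mid','cleaner_cup_mid']: print(q,mark(q,'scene',T))
T,im=shot('top')
for q in ['controller_mid','slot_cover_mid','vise_mid','cleaner_cup_mid','bolt_knob']: print(q,mark(q,'top',T))
print(ctrl.get_obs()['wrist_force'],ctrl.get_obs()['time_s'])
E
```

```text
[(0.51, array([ 0.5004, -0.0362,  0.1327]))] [(0.87, array([ 0.5907, -0.0157,  0.1036]))] []
controller_mid [(0.97, array([ 0.7612, -0.1482,  0.0158]))]
slot_cover_mid [(0.9, array([ 0.63  , -0.4755,  0.0084]))]
vise_mid [(0.81, array([ 0.7026, -0.3369,  0.0421]))]
cleaner_cup_mid [(0.88, array([0.4862, 0.3859, 0.0274]))]
controller_mid []
slot_cover_mid []
vise_mid [(0.66, array([ 0.7002, -0.331 ,  0.0439]))]
cleaner_cup_mid [(0.68, array([0.4844, 0.387 , 0.0247]))]
bolt_knob [(0.42, array([0.4898, 0.3897, 0.0277]))]
[-0.19222128 -0.49634026 -0.75042139] 49.15
```

View pics/s3.png

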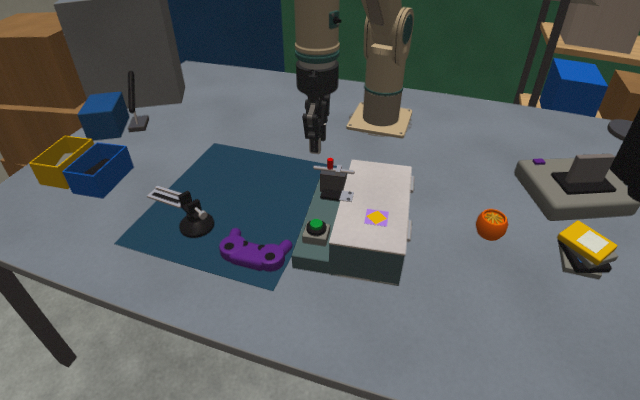

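The scene shows the flap shut, the bolt knob at (330,163), no handles left on the mat and the other things unmoved. One last numeric check of the bolt against the first picture.

```bash
python3 - <<'E'
import cv2,numpy as np
for n in('s1','s2','s3'):
    a=cv2.imread(f'pics/{n}.png').astype(int)[145:185,305:350]; m=(a[...,2]>110)&(a[...,1]<70)&(a[...,0]<70); v,u=np.nonzero(m); print(n,m.sum(),u.mean()+305,v.mean()+145)
E
```

```text
s1 16 329.5 159.125
s2 16 318.1875 158.0
s3 15 329.6666666666667 159.06666666666666
```

```bash
python3 -c "
from rig import ctrl
print(ctrl.job_done())"
```

```text
the job is handed in; nothing more can be done
None
```

The job is done and handed in at about 49 s of the 210 s. I drew the bolt, opened the flap fully and stood all three handles on the recess floor with their amber sides toward the tube. Then I shut the flap, pushed the bolt home and pressed the start button.

**Handles:** A wrist picture taken before shutting the flap showed all three standing in a row. Their yellowed sides were within about 1° of square to the tube.

**Flap:** It is flat on the rim. Pressing on the tab met 25 N with the fingertips at 107.7 mm, where the tab's top should be at 108 mm.

**Bolt:** The knob is back within 0.2 pixels of its starting position. Drawing the bolt had moved it 11 pixels.

**Start button:** I pressed it twice. The first press, with the fingers closed, ended at 40 N and I could not tell whether the button had gone all the way down, so I repeated it with one finger. Force readings while easing off showed the full 6 mm spring travel, so that press was complete. The 40 N came through the fingertips, not the gripper's body.

**Other things:** The scene camera finds the vise, controller, slot cover and cup where they were, to within its accuracy. The top camera missed the controller and slot cover in that last look, and once took the cup for the bolt knob.

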